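# Clear up the craft things after the scribble-bot lesson

## Task

Put the loose craft things back where their kind is kept: stand the two glue sticks upright, caps up, in the free space of the round tub beside the glue sticks already in it; lay the two markers flat on the floor of the wooden tray, lengthwise beside the marker already there and not on top of one another; and put the roll of tape over the post of the tape stand so that it lies flat on the roll already there. Let go of everything, and leave the scissors and the little pot with the yellow lid where they are.

Things in the scene. Friction and masses are not known exactly. Their poses are not given: they have to be found in the camera images.
- glue_1_mid (a point): A loose glue stick, 28 mm across and 96 mm tall, 50 g, standing cap up on the table: white barrel with a grey band, dark grey cap on top. Point at its centre, 48 mm above its foot; z runs up its axis to the cap. The two are alike and either may be dealt with first.
- glue_2_mid (a point): A loose glue stick, 28 mm across and 96 mm tall, 50 g, standing cap up on the table: white barrel with a grey band, dark grey cap on top. Point at its centre, 48 mm above its foot; z runs up its axis to the cap. The two are alike and either may be dealt with first.
- marker_1_mid (a point): A loose board marker lying flat on the table: white eight-sided barrel 17 mm across the flats, 135 mm long, black cap; it does not roll by itself. 25 g. Point at its centre, 8.5 mm above what it lies on; x runs along the marker towards the cap. The two are alike and either may be dealt with first.
- marker_2_mid (a point): A loose board marker lying flat on the table: white eight-sided barrel 17 mm across the flats, 135 mm long, black cap; it does not roll by itself. 25 g. Point at its centre, 8.5 mm above what it lies on; x runs along the marker towards the cap. The two are alike and either may be dealt with first.
- tape_mid (a point): A loose roll of cream masking tape lying flat on the table: 54 mm outer diameter, 26 mm hole, 24 mm high, 60 g. Point at the middle of its hole, 12 mm above its underside; z runs up its axis.
- tub: Fixed round pale grey tub, outer diameter 108 mm, inner 99, rim 55 mm and inner floor 4 mm above the table. Three fixed glue sticks, as the loose ones (tops at 100 mm), stand in it, the start of a hexagonal cluster, at (x, y) = (-16, 28), (-32, 0), (-16, -28) mm; the half towards +x is free: room for two at about (20, 21) and (20, -21) mm. Origin: centre, at table height; z up.
- tray: Fixed low tray of light wood, 148 mm along its x, 178 mm along its y (lengthwise); walls 4 mm thick, 22 mm high; floor 4 mm above the table; inside 140 by 170 mm. A fixed marker like the loose ones lies in it along y at x = +58 mm, by the +x wall; the rest of the floor is free. Origin: centre, at table height; z up.
- tape_stand: Wooden tape stand, fixed to the table: a round base 80 mm across and 15 mm high with an upright post 10 mm thick at its centre, the top of the post 80 mm above the table. One roll of tape (54 mm across, 24 mm high) is already on it, its top 39 mm above the table. Origin at the centre on the table; z up along the post.
- scissors: School scissors lying flat on the table, to be left alone: steel blades, black ring handles, 130 mm long, 9 mm thick, loose. Origin at their pivot, on the table; x towards the points.
- putty_pot: Small pot with a bright yellow lid, to be left alone: 68 mm across, 48 mm tall, loose. Origin at the centre of its foot; z up.
Not all that is in view belongs to the job. What is shaped like the part that bears marker_2_mid but blue or pink is not meant.

How it is judged:
By the outcome, as a careful person would: the job done as asked, in the order asked, and still so for the second after the job is handed in, with the robot touching nothing.
It also fails if it takes over 134 s, if anything falls off the work surface, if the arm or the gripper's body presses on something with over 40 N, if the wrist force passes 120 N, or if a joint passes its speed limit or range.

## Robot

A 7-joint arm with a two-finger parallel gripper is mounted at the origin on the work surface. World frame = base frame: x ahead of the robot, y to its left, z up, the work surface at z = 0. Lengths are in m, angles in rad, forces in N, time in s.
With the tool pointing down it reaches from about 0.4 to 0.875 m from the base axis. Payload 19.3 kg.
Tool frame: the origin (TCP) lies midway between the tips of the shut fingers; the grasp point (between the pads) lies 19 mm behind it (bot.pinch_z is the distance from the TCP to the grasp point, in m); z points along the fingers, y is the line along which they close (so a half turn about z gives the same grasp; the last joint's range is limited). The gripper opens to 85 mm and grips with 20 to 120 N. Pads are 22 mm wide; open, the fingers measure 114 mm over their backs; the gripper's body (76 mm by 85 mm) begins 54 mm behind the grasp point. The pads swing forward as they close: fully open they stand 13 mm farther back than shut.
Start: joints at [1.085, 0.521, -0.036, 1.599, 0.021, 1.021, -0.113], TCP at [0.252, -0.572, 0.208] pointing down, gripper open.
Joint ranges: [-2.91, 2.91], [-0.3, 2.13], [-1.5, 1.42], [0.17, 2.43], [-1.26, 4.41], [0.16, 1.93], [-2.52, 2.52]. Speed limits (rad/s): [1.89, 1.89, 2.39, 2.39, 3.01, 3.01, 3.01].

## Interface

Orientations are given as [roll, pitch, yaw] about the fixed x, y, z axes, in that order (R = Rz(yaw) Ry(pitch) Rx(roll)).
In Python, from workcell import observe, viewer, bot gives the robot as it stands. The module is installed in compiled form; this text tells all that it offers.
- The arm moves only by the tool play_rows, never from a script. Its argument "motion" is a list of rows, each a list of 7 numbers: the shift along the tool's x, y, z in cm, then the turn, a rotation vector about the tool's x, y, z in rad, then the opening, from -1 (shut) to 1 (fully open), so that 0 is half open. A call has exactly 5 rows; each row is the pose to reach, as a shift and turn from the pose commanded when the call began, along the tool's axes at that moment; what a row does not reach only later rows make up. A row lasts 1/10 s, in which the tool goes at most 50 mm and 8.59 degrees, less where a joint would pass 70% of its speed; a pose out of reach is approached as far as the arm can. A call with a gripper value outside its range is refused whole. The fingers move at their own pace and stop on an object; "squeeze" is the grip in N (left out, the last holds). Time passes only in rows, so rows that repeat a pose let the fingers close, or fill a call up. It gives the time, the measured TCP pose, the force, the opening and the grip force at its end, in the units of the state.
- observe(): the state, without advancing time (a new reading comes with each control period).
- viewer.grab_frame(name): name is "scene" or "side" or "wrist"; returns (picture, depth): 400x640x3 uint8, red, green, blue; 400x640 float32, m along the optical axis (not along the pixel's ray), 0 where there is no reading.
- viewer.camera_info(name): a dict with "fx", "fy", "cx", "cy" (pixels), "R" (3x3) and "t" (3): a world point X has camera coordinates R X + t. Camera axes: x right, y down, z forward; pixel columns grow to the right and rows downward; lengths in m; the calibration is good to about 2 mm. A picture is of the moment at which its call begins: read the wrist's pose just before it. camera_info takes no time and is no camera call; for the wrist camera it gives the pose at the moment of the call.
- bot.job_done(): hands the job in; it is judged then, once.
The state is a dict: "clock": time; "qpos": joint angles; "qd": joint speeds; "joint_efforts": joint torques, N m; "position": TCP position; "tool_rot": TCP orientation; "force": force on the tool from outside, world axes, zero at the start; "moment": the same for the moment, N m; "grip_width": finger opening in m; "finger_force": force on a finger pad.
Only numpy, scipy, OpenCV 4.12 (cv2) and the standard library are available. Lean on these libraries where they do the work, as an engineer would, in place of code of your own. Each camera call takes 0.05 s, during which the arm holds its last target. There are 200 camera calls.

## Working session

There is one attempt and no reset: what is moved stays moved. The work goes in short steps, Python scripts to look and compute and a tool call to move; the robot and the scene stay as the last step left them, time stands still between calls to the robot, and variables do not carry over. Pictures are saved under pics/ and viewed, at most 14 in all, crops included, and the job is handed in when it is done.

Besides the shell and the picture viewer there is one more tool, called after ">>>" by a JSON object that holds its "api" and its "payload". play_rows: Moves the arm, as the interface text tells. Its arguments: {"type":"object","properties":{"motion":{"type":"array"},"squeeze":{"type":"number"}},"required":["motion"]}

```bash
mkdir -p pics
cat > h.py <<'E'
import numpy as np, cv2
from workcell import observe, viewer, bot
def grab(n,f):
    i=viewer.camera_info(n); p,d=viewer.grab_frame(n); 
    cv2.imwrite(f'pics/{f}.png',p[:,:,::-1]); np.savez(f'{f}.npz',p=p,d=d,**i); return p,d,i
def ray(i,u,v,z):
    R=np.array(i['R']);t=np.array(i['t']);c=-R.T@t
    r=R.T@np.array([(u-i['cx'])/i['fx'],(v-i['cy'])/i['fy'],1]); return c+r*(z-c[2])/r[2]
def pix(i,X):
    c=np.array(i['R'])@np.array(X)+np.array(i['t']); return c[0]/c[2]*i['fx']+i['cx'],c[1]/c[2]*i['fy']+i['cy']
def cloud(i,d):
    v,u=np.mgrid[:d.shape[0],:d.shape[1]]
    c=np.stack([(u-i['cx'])/i['fx']*d,(v-i['cy'])/i['fy']*d,d],-1)
    return (c-np.array(i['t']))@np.array(i['R'])
E
python3 - <<'E'
from h import *
np.set_printoptions(precision=3,suppress=True)
s=observe();print(s)
for n in('scene','side','wrist'):
    p,d,i=grab(n,n+'0');print(n,i,(d>0).mean())
E
```

```text
{'clock': 0.0, 'qpos': array([ 1.085,  0.522, -0.036,  1.6  ,  0.021,  1.021, -0.113]), 'qd': array([ 0.   ,  0.   ,  0.001,  0.   ,  0.001, -0.001, -0.   ]), 'joint_efforts': array([ -0.   , -92.713,   1.98 , -36.993,   0.018,   0.008,   0.   ]), 'position': array([ 0.252, -0.571,  0.207]), 'tool_rot': array([-3.14 ,  0.   ,  0.416]), 'force': array([-0.91 , -0.946, -0.177]), 'moment': array([-0.012, -0.004,  0.013]), 'finger_force': 0.0, 'grip_width': 0.08539913846140776}
scene {'fx': 390.0285937064673, 'fy': 390.0285937064673, 'cx': 311.9106926809624, 'cy': 205.79277547299824, 'R': array([[ 0.118,  0.993,  0.007],
       [ 0.671, -0.075, -0.738],
       [-0.732,  0.091, -0.675]]), 't': array([-0.047, -0.297,  1.342])} 0.99624609375
side {'fx': 402.5701886377014, 'fy': 402.5701886377014, 'cx': 320.60195427162955, 'cy': 199.57129420058016, 'R': array([[-0.797, -0.604, -0.007],
       [-0.464,  0.62 , -0.633],
       [ 0.387, -0.501, -0.774]]), 't': array([0.401, 0.277, 0.834])} 0.99610546875
wrist {'fx': 278.5223416232557, 'fy': 278.5223416232557, 'cx': 320.64337584954177, 'cy': 202.12599362174936, 'R': array([[ 0.403, -0.915, -0.001],
       [-0.866, -0.382,  0.322],
       [-0.295, -0.129, -0.947]]), 't': array([-0.624, -0.041,  0.382])} 0.99590625
```

View pics/scene0.png

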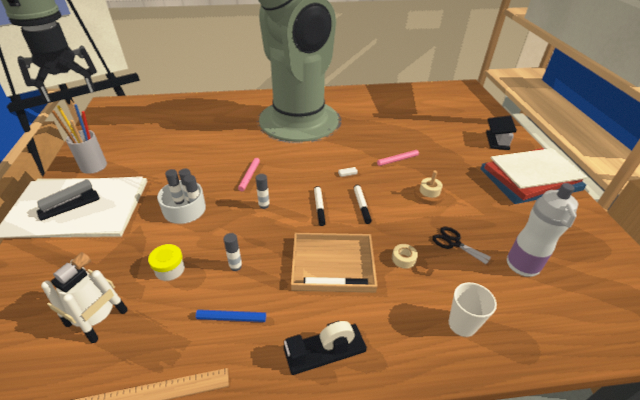

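View pics/side0.png

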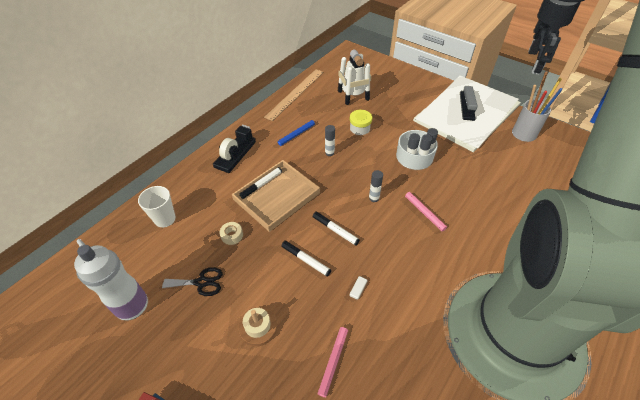

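The scene view shows these:
- Loose glue sticks at (263,190) and (233,252), and the tub at (182,200).
- White markers at (320,205) and (362,203), and the tray at (334,262).
- Loose tape at (405,256), and the stand at (431,188).

Possible mix-ups:
- **Markers:** pink ones at (249,174) and (398,158), blue at (231,315), the eraser at (348,172), and the fixed marker in the tray at (335,281).
- **Tape:** the dispenser roll at (338,335) and the roll on the stand.
- **Glue:** the three sticks in the tub.

By the description I choose the white markers with black caps on the table, the free cream roll, and the two glue sticks standing alone.

```bash
cat > m.py <<'E'
from h import *
np.set_printoptions(precision=4,suppress=True)
S={n:np.load(n+'0.npz') for n in('scene','side')}
C={n:cloud(s,s['d']) for n,s in S.items()}
A={n:(C[n],S[n]['p'].astype(int)) for n in C}
for n in C:
    c=C[n]; w=(c[...,0]>.35)&(c[...,0]<.9)&(abs(c[...,1])<.5)&(abs(c[...,2])<.03); print(n,'table z',np.median(c[w][:,2]))
def pts(n,xy,r,z0,z1):
    c,p=A[n]; m=(np.hypot(c[...,0]-xy[0],c[...,1]-xy[1])<r)&(c[...,2]>z0)&(c[...,2]<z1); return c[m],p[m],m
def circ(P): # top-face bounding circle
    (x,y),r=cv2.minEnclosingCircle(P[:,:2].astype(np.float32)); return np.array([x,y,r])
G={'glue1':(263,178,.096),'glue2':(232,239,.096),'tape':(405,250,.024),'stand':(431,182,.039),'tub':(182,190,.055),'m1':(320,205,.015),'m2':(362,203,.015),'tray':(334,262,.015),'pot':(167,255,.048),'scis':(460,244,.005)}
for k,(u,v,h) in G.items():
    g=ray(S['scene'],u,v,h)[:2]
    for n in C:
        if k in('m1','m2'):
            P,c,_=pts(n,g,.1,.009,.03)
            a=P[:,:2]; a=a[np.hypot(*(a-g).T)<.1]
            # component in a grid
            gr=np.zeros((200,200),np.uint8); ij=((a-g)*1000+100).astype(int).clip(0,199); gr[ij[:,0],ij[:,1]]=1
            gr=cv2.morphologyEx(gr,cv2.MORPH_CLOSE,np.ones((7,7))); _,L=cv2.connectedComponents(gr); l=L[ij[:,0],ij[:,1]]
            dd=np.hypot(*(a-g).T); lab=l[dd.argmin()]; q=a[l==lab]; col=c[l==lab].sum(1)
            r=cv2.minAreaRect((q*1000).astype(np.float32)); cap=q[col<200].mean(0)-q.mean(0)
            print(k,n,np.array(r[0]),np.array(r[1]),r[2],'capdir',np.degrees(np.arctan2(cap[1],cap[0])),'top',np.percentile(P[:,2],95))
        elif k=='tray':
            P,c,_=pts(n,g,.13,.016,.028); r=cv2.minAreaRect((P[:,:2]*1000).astype(np.float32)); print(k,n,r)
        else:
            rr={'tub':.075,'pot':.05,'glue1':.04,'glue2':.04}.get(k,.05)
            P,c,_=pts(n,g,rr,h-.006,h+.006); print(k,n,'guess',g,'circ',circ(P) if len(P) else 0,'mean',P.mean(0),len(P))
E
python3 m.py
python3 - <<'E'
import cv2
a=cv2.imread('pics/scene0.png')[140:300,140:500]
cv2.imwrite('pics/crop.png',cv2.resize(a,None,fx=2.2,fy=2.2,interpolation=cv2.INTER_CUBIC))
E
```

```text
scene table z 0.0013773839168806452
side table z 0.0007042313438409479
glue1 scene guess [ 0.4343 -0.1245] circ [ 0.4278 -0.1317  0.0156] mean [ 0.4311 -0.1304  0.0959] 86
glue1 side guess [ 0.4343 -0.1245] circ [ 0.4271 -0.1313  0.0147] mean [ 0.4266 -0.1293  0.0959] 88
glue2 scene guess [ 0.6289 -0.1928] circ [ 0.6244 -0.1984  0.0149] mean [ 0.6259 -0.1981  0.0962] 126
glue2 side guess [ 0.6289 -0.1928] circ [ 0.6204 -0.1988  0.0154] mean [ 0.6207 -0.197   0.0962] 70
tape scene guess [0.6379 0.182 ] circ [0.6449 0.1791 0.0277] mean [0.6472 0.1775 0.0241] 329
tape side guess [0.6379 0.182 ] circ [0.643  0.1787 0.0286] mean [0.6411 0.1794 0.0239] 284
stand scene guess [0.4272 0.3137] circ [0.4335 0.3094 0.029 ] mean [0.4391 0.3086 0.0393] 228
stand side guess [0.4272 0.3137] circ [0.4333 0.3101 0.0275] mean [0.4315 0.3118 0.0391] 500
tub scene guess [ 0.4083 -0.3288] circ [ 0.4206 -0.3352  0.055 ] mean [ 0.4315 -0.3307  0.0544] 330
tub side guess [ 0.4083 -0.3288] circ [ 0.4178 -0.3338  0.0561] mean [ 0.4137 -0.321   0.0543] 285
m1 scene [450.3094  11.5269] [ 17.1594 139.1912] 87.798
[... 326 characters left out ...]
 [136.1789  18.8563] 0.3596847355365753 capdir 0.522370007360655 top 0.018830671928850053
tray scene ((617.5592041015625, 20.237754821777344), (178.1129150390625, 196.5682373046875), 82.06654357910156)
tray side ((617.4146728515625, 19.026901245117188), (180.69293212890625, 195.36363220214844), 82.03648376464844)
pot scene guess [ 0.6147 -0.336 ] circ [ 0.6145 -0.3424  0.0344] mean [ 0.6177 -0.3417  0.0482] 652
pot side guess [ 0.6147 -0.336 ] circ [ 0.6129 -0.3413  0.036 ] mean [ 0.6107 -0.34    0.0477] 277
scis scene guess [0.6185 0.324 ] circ [0.6186 0.324  0.0501] mean [0.6215 0.3227 0.0035] 1012
scis side guess [0.6185 0.324 ] circ [0.6185 0.324  0.0501] mean [0.6174 0.3249 0.0031] 1183
```

View pics/crop.png

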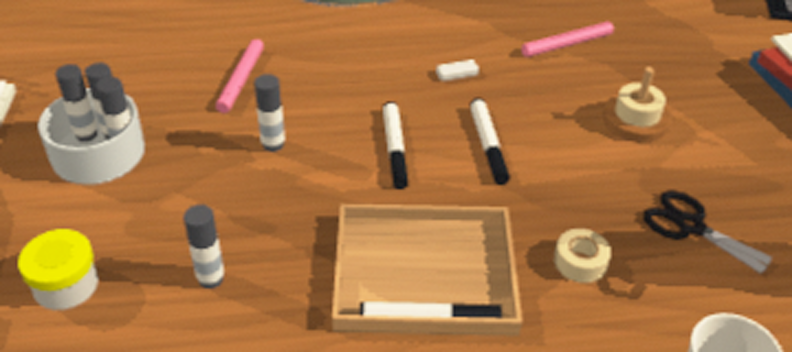

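```bash
cat >> m.py <<'E'
print('----')
for n in C:
    P,c,_=pts(n,(.419,-.3345),.06,.094,.108); a=P[:,:2].astype(np.float32)
    _,l,ce=cv2.kmeans(a,3,None,(3,100,1e-6),10,cv2.KMEANS_PP_CENTERS)
    print(n,'caps',[circ(P[l[:,0]==k]) for k in range(3)],len(P))
    P,c,m=pts(n,(.617,.02),.13,.016,.028)
    _,L,st,_=cv2.connectedComponentsWithStats(cv2.morphologyEx(m.astype(np.uint8),cv2.MORPH_CLOSE,np.ones((3,3))))
    k=1+st[1:,4].argmax(); q=C[n][(L==k)&m]; print('tray',cv2.minAreaRect((q[:,:2]*1000).astype(np.float32)),st[1:,4])
    c,p=A[n]; P=C[n]; m=(abs(P[...,0]-.617)<.085)&(abs(P[...,1]-.02)<.085)&(P[...,2]>.005)&(P[...,2]<.026)&((p.min(2)>180)|(p.max(2)<50))
    q=P[m]; print('fixed',cv2.minAreaRect((q[:,:2]*1000).astype(np.float32)),len(q))
    c,p=A[n]; P,c,_=pts(n,(.4334,.3098),.02,.072,.085); print('post',P.mean(0),len(P))
    P,c,_=pts(n,(.63,.32),.1,.005,.015); print('scissors y,x range',P.min(0),P.max(0))
E
python3 m.py | sed '1,/----/d'
```

```text
scene caps [array([ 0.3927, -0.3152,  0.017 ]), array([ 0.3923, -0.3505,  0.0151]), array([ 0.4203, -0.3019,  0.0142])] 257
tray ((639.6188354492188, 17.163597106933594), (178.1129150390625, 151.63450622558594), 82.06654357910156) [  42 1187]
fixed ((698.1089477539062, 5.952018737792969), (107.44662475585938, 12.396169662475586), 82.25543975830078) 184
post [0.4358 0.3101 0.0775] 20
scissors y,x range [0.5615 0.2634 0.005 ] [0.6808 0.4122 0.0147]
side caps [array([ 0.4192, -0.3015,  0.0141]), array([ 0.3905, -0.349 ,  0.0146]), array([ 0.3912, -0.3169,  0.0158])] 224
tray ((639.2214965820312, 16.02552032470703), (181.0384521484375, 150.8113555908203), 82.34634399414062) [851  46]
fixed ((694.2171020507812, 14.707717895507812), (131.4905548095703, 13.443681716918945), 83.1170654296875) 212
post [0.4323 0.3112 0.0786] 26
scissors y,x range [0.5581 0.2625 0.005 ] [0.6773 0.4129 0.0148]
```

```bash
cat > plan.py <<'E'
# usage: plan.py x,y,z,yawdeg ...  -> per call: shift in tool axes (cm) and turn (rad) at its end
import sys; from h import *
from scipy.spatial.transform import Rotation as Ro
np.set_printoptions(precision=3,suppress=True)
s=observe(); p=np.array(s['position']); R=Ro.from_euler('xyz',s['tool_rot'])
print('t',round(s['clock'],2),'at',p,np.degrees(s['tool_rot']).round(2),'w',round(s['grip_width'],4),'q7',s['qpos'][6].round(2),'F',s['force'])
for a in sys.argv[1:]:
    x=np.array(a.split(','),float); T=x[:3]; RT=Ro.from_euler('xyz',[np.pi,0,np.radians(x[3])])
    dp=T-p; w=(R.inv()*RT).as_rotvec(); n=max(1,int(np.ceil(max(np.linalg.norm(dp)/.24,np.linalg.norm(w)/.72))))
    for k in range(n):
        R2=R*Ro.from_rotvec(w/n); p2=p+dp/n
        print(a,k,'shift',(R.inv().apply(dp/n)*100).round(1),'turn',(w/n).round(3)); 
        p=p2;R=R*Ro.from_rotvec((w/n).round(3)) if k<n-1 else RT; w=w
    p=T
E
python3 plan.py .4275,-.1315,.17,15 .4275,-.1315,.061,15
```

```text
t 0.15 at [ 0.252 -0.572  0.208] [-179.95    0.     23.82] w 0.0854 q7 -0.11 F [-0.018  0.64   0.177]
.4275,-.1315,.17,15 0 shift [ 16.9 -16.6   1.9] turn [-0.     0.     0.077]
.4275,-.1315,.17,15 1 shift [ 15.6 -17.8   1.9] turn [-0.     0.     0.077]
.4275,-.1315,.061,15 0 shift [-0.  -0.  10.9] turn [0. 0. 0.]
```

>>> {"api": "play_rows", "payload": {"motion": [[2,-2,0.2,0,0,0,1],[5.5,-5.4,0.6,0,0,0.03,1],[9.3,-9.1,1,0,0,0.05,1],[13.1,-12.9,1.5,0,0,0.07,1],[16.9,-16.6,1.9,0,0,0.077,1]]}}

```text
clock: 0.65
position: [0.3363, -0.3593, 0.1896]
tool_rot: [-3.142, 0.0, 0.338]
force: [0.7, -0.7, 0.3]
grip_width: 0.0854
finger_force: 0.0
```

>>> {"api": "play_rows", "payload": {"motion": [[3.8,-4.3,0.5,0,0,0.02,1],[7.5,-8.5,1,0,0,0.04,1],[11,-12.6,1.4,0,0,0.06,1],[13.8,-15.8,1.7,0,0,0.077,1],[15.6,-17.8,1.9,0,0,0.077,1]]}}

```text
clock: 1.15
position: [0.4247, -0.1386, 0.1707]
tool_rot: [-3.141, -0.0, 0.263]
force: [1.4, -0.3, -0.4]
grip_width: 0.0855
finger_force: 0.0
```

```bash
python3 plan.py .4275,-.1315,.17,15 .4275,-.1315,.061,15; python3 -c "
from h import *
grab('wrist','w1')"
```

```text
t 1.15 at [ 0.425 -0.139  0.171] [-179.98   -0.02   15.06] w 0.0855 q7 -1.2 F [ 1.409 -0.341 -0.353]
.4275,-.1315,.17,15 0 shift [ 0.5 -0.6  0.1] turn [-0.    -0.     0.001]
.4275,-.1315,.061,15 0 shift [-0.  -0.  10.9] turn [0. 0. 0.]
```

View pics/w1.png

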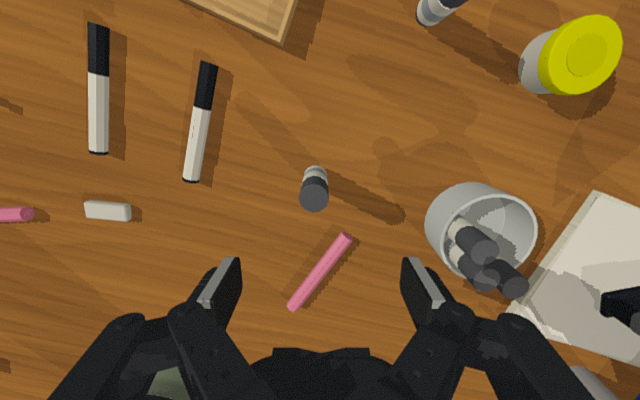

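The wrist view shows glue 1's cap at (314,194), between the fingers, and the tub at (482,235). I'll refine both from this view while the arm is here.

```bash
cat > wm.py <<'E'
from h import *
np.set_printoptions(precision=4,suppress=True)
def top(f,xy,r,z,tol=.005):
    s=np.load(f+'.npz'); c=cloud(s,s['d']); m=(np.hypot(c[...,0]-xy[0],c[...,1]-xy[1])<r)&(abs(c[...,2]-z)<tol)
    P=c[m]; (x,y),R=cv2.minEnclosingCircle(P[:,:2].astype(np.float32)); return np.array([x,y,R,np.median(P[:,2]),len(P)])
E
python3 - <<'E'
from wm import *
print(top('w1',(.4275,-.1315),.03,.096))
for c in((.3917,-.316),(.3914,-.35),(.42,-.3017)): print(top('w1',c,.017,.1))
print(top('w1',(.419,-.3345),.062,.055,.004))
E
python3 plan.py .4275,-.1315,.061,15
```

```text
[  0.4282  -0.1301   0.0141   0.0966 711.    ]
[  0.3912  -0.3163   0.0145   0.1003 603.    ]
[  0.3915  -0.3488   0.0149   0.1003 603.    ]
[  0.4189  -0.301    0.0145   0.1004 663.    ]
[   0.4185   -0.3336    0.0545    0.055  1321.    ]
t 1.2 at [ 0.427 -0.134  0.17 ] [-179.89   -0.09   15.35] w 0.0853 q7 -1.2 F [2.249 9.929 0.339]
.4275,-.1315,.061,15 0 shift [ 0.1 -0.2 10.9] turn [-0.002 -0.002  0.006]
```

>>> {"api": "play_rows", "payload": {"motion": [[0.1,-0.1,2,0,0,0,1],[0.1,-0.1,5,0,0,0,1],[0.1,-0.1,8,0,0,0,0.6],[0.1,-0.1,10,0,0,0,0.3],[0.1,-0.1,10.9,0,0,0,0.1]], "squeeze": 35}}

```text
clock: 1.7
position: [0.424, -0.14, 0.0602]
tool_rot: [-3.14, 0.002, 0.262]
force: [0.6, -0.6, 0.3]
grip_width: 0.047
finger_force: 0.0
```

>>> {"api": "play_rows", "payload": {"motion": [[0,0,0,0,0,0,-0.1],[0,0,0,0,0,0,-1],[0,0,0,0,0,0,-1],[0,0,0,0,0,0,-1],[0,0,0,0,0,0,-1]]}}

```text
clock: 2.2
position: [0.4252, -0.1404, 0.0624]
tool_rot: [3.141, -0.001, 0.262]
force: [0.3, -0.2, 3.0]
grip_width: 0.0261
finger_force: 34.5
```

```bash
python3 plan.py .428,-.1305,.19,15 .4246,-.3622,.19,15 .4246,-.3622,.066,15
```

```text
t 2.2 at [ 0.425 -0.14   0.062] [179.97  -0.05  14.99] w 0.0261 q7 -1.25 F [ 0.255 -0.187  2.967]
.428,-.1305,.19,15 0 shift [  0.5  -0.9 -12.8] turn [ 0.001 -0.001 -0.   ]
.4246,-.3622,.19,15 0 shift [-6.3 22.3  0. ] turn [0. 0. 0.]
.4246,-.3622,.066,15 0 shift [-0.  -0.  12.4] turn [0. 0. 0.]
```

The move fell about 9 mm short, so the stick sits roughly 5 mm off-centre in the pads. I'll regrasp it centred.

>>> {"api": "play_rows", "payload": {"motion": [[0,0,0,0,0,0,-0.1],[0,0,0,0,0,0,0.1],[0.2,0,0,0,0,0,0.1],[0.5,0,0,0,0,0,0.1],[0.5,0,0,0,0,0,0.1]]}}

```text
clock: 2.7
position: [0.4302, -0.1388, 0.0618]
tool_rot: [-3.142, -0.0, 0.262]
force: [0.3, 0.1, -0.3]
grip_width: 0.0472
finger_force: 0.0
```

```bash
python3 plan.py
python3 - <<'E'
from h import *
a,_,_=grab('side','s1'); b,_,_=grab('wrist','w2')
c=np.hstack([cv2.resize(a[120:260,300:460],(400,350)),cv2.resize(b,(400,250))[:,:].repeat(1,0) if 0 else cv2.resize(b[60:400,100:540],(400,350))])
cv2.imwrite('pics/c1.png',c[:,:,::-1])
E
```

```text
t 2.7 at [ 0.43  -0.139  0.062] [-180.     -0.02   15.02] w 0.0472 q7 -1.26 F [ 0.303  0.05  -0.278]
```

View pics/c1.png

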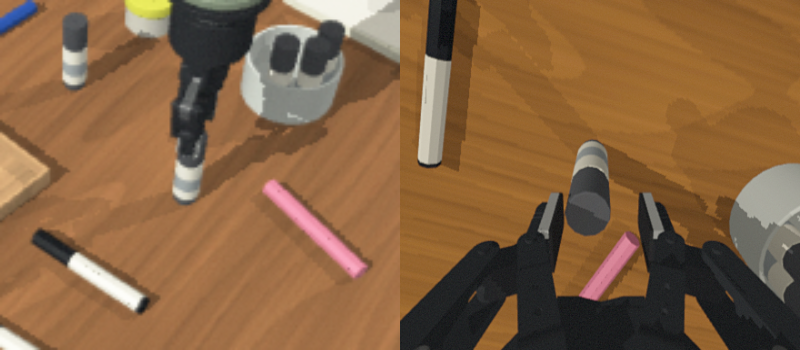

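The stick is upright between the pads, with its cap at about (590,212) in the crop. I'll measure its offset in the wrist view.

Run:
```python
from wm import *
t=top('w2',(.430,-.137),.022,.096); print(t)
s=observe();p=s['position'];y=s['tool_rot'][2];d=t[:2]-p[:2];print(p,'tool off x,y mm',1000*(d@[np.cos(y),np.sin(y)]),1000*(d@[np.sin(y),-np.cos(y)]))
```

```text
[   0.4289   -0.1301    0.0142    0.0966 1893.    ]
[ 0.4297 -0.1389  0.0617] tool off x,y mm 1.4774475899801203 -8.698811290671268
```

>>> {"api": "play_rows", "payload": {"motion": [[0.1,-0.5,0,0,0,0,0.1],[0.1,-0.9,0,0,0,0,0.1],[0.1,-0.9,0,0,0,0,-0.4],[0.1,-0.9,0,0,0,0,-1],[0.1,-0.9,0,0,0,0,-1]]}}

```text
clock: 3.3
position: [0.4284, -0.13, 0.0619]
tool_rot: [3.141, -0.0, 0.262]
force: [-0.2, 1.5, 4.7]
grip_width: 0.0262
finger_force: 34.3
```

>>> {"api": "play_rows", "payload": {"motion": [[0,0,0,0,0,0,-1],[0,0,-1,0,0,0,-1],[0,0,-4,0,0,0,-1],[0,0,-8,0,0,0,-1],[0,0,-12.5,0,0,0,-1]]}}

```text
clock: 3.8
position: [0.4274, -0.1299, 0.1883]
tool_rot: [-3.141, 0.001, 0.262]
force: [1.5, 0.4, -0.1]
grip_width: 0.0261
finger_force: 34.7
```

```bash
python3 plan.py .4246,-.3622,.19,15 .4246,-.3622,.066,15
```

```text
t 3.8 at [ 0.427 -0.13   0.188] [-179.95    0.08   15.  ] w 0.0261 q7 -1.21 F [ 1.539  0.408 -0.139]
.4246,-.3622,.19,15 0 shift [-6.3 22.4 -0.2] turn [-0.001  0.001  0.   ]
.4246,-.3622,.066,15 0 shift [-0.  -0.  12.4] turn [0. 0. 0.]
```

>>> {"api": "play_rows", "payload": {"motion": [[-0.3,1,0,0,0,0,-1],[-0.9,3.3,0,0,0,0,-1],[-1.8,6.5,-0.1,0,0,0,-1],[-2.7,9.7,-0.1,0,0,0,-1],[-3.6,12.9,-0.1,0,0,0,-1]]}}

```text
clock: 4.3
position: [0.4265, -0.2653, 0.1883]
tool_rot: [3.142, -0.0, 0.262]
force: [0.1, 0.4, -0.2]
grip_width: 0.0264
finger_force: 34.7
```

>>> {"api": "play_rows", "payload": {"motion": [[-0.9,3.2,0,0,0,0,-1],[-1.7,6.2,0,0,0,0,-1],[-2.4,8.5,0,0,0,0,-1],[-2.7,9.5,0,0,0,0,-1],[-2.7,9.5,0,0,0,0,-1]]}}

```text
clock: 4.8
position: [0.4248, -0.3635, 0.1877]
tool_rot: [-3.141, 0.0, 0.26]
force: [-0.2, 0.7, -2.0]
grip_width: 0.026
finger_force: 34.7
```

```bash
python3 plan.py .4246,-.3622,.12,15 .4246,-.3622,.066,15
python3 - <<'E'
from wm import *
a,_,_=grab('wrist','w3'); b,_,_=grab('scene','s3')
cv2.imwrite('pics/c3.png',np.hstack([cv2.resize(a,(480,300)),cv2.resize(b[80:260,100:300],(320,300))])[:,:,::-1])
E
```

```text
t 4.8 at [ 0.425 -0.363  0.188] [-179.98    0.02   14.9 ] w 0.026 q7 -0.75 F [-0.248  0.681 -2.   ]
.4246,-.3622,.12,15 0 shift [ 0.  -0.1  6.8] turn [-0.     0.    -0.002]
.4246,-.3622,.066,15 0 shift [-0.  -0.   5.4] turn [0. 0. 0.]
```

View pics/c3.png

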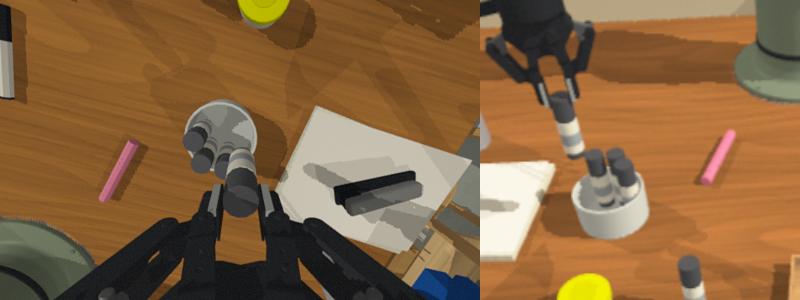

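The stick hangs upright above the free half of the tub. I'll lower it.

>>> {"api": "play_rows", "payload": {"motion": [[0,-0.1,1.5,0,0,0,-1],[0,-0.1,4.5,0,0,0,-1],[0,-0.1,7.5,0,0,0,-1],[0,-0.1,9.5,0,0,0,-1],[0,-0.1,10.5,0,0,0,-1]]}}

```text
clock: 5.4
position: [0.425, -0.3599, 0.0814]
tool_rot: [-3.14, 0.001, 0.263]
force: [0.8, 0.1, -0.5]
grip_width: 0.0263
finger_force: 34.7
```

>>> {"api": "play_rows", "payload": {"motion": [[0,0,0.4,0,0,0,-1],[0,0,0.8,0,0,0,-1],[0,0,1.2,0,0,0,-1],[0,0,1.5,0,0,0,-1],[0,0,1.6,0,0,0,-1]]}}

```text
clock: 5.9
position: [0.4252, -0.3618, 0.0669]
tool_rot: [3.141, -0.0, 0.262]
force: [-0.6, -0.0, -0.5]
grip_width: 0.0263
finger_force: 34.7
```

```bash
python3 plan.py .4246,-.3622,.066,15
```

```text
t 5.9 at [ 0.425 -0.362  0.067] [179.99  -0.01  15.  ] w 0.0263 q7 -0.77 F [-0.55  -0.02  -0.536]
.4246,-.3622,.066,15 0 shift [-0.1  0.   0.1] turn [ 0. -0. -0.]
```

>>> {"api": "play_rows", "payload": {"motion": [[0,0,0.1,0,0,0,-1],[0,0,0.1,0,0,0,-1],[0,0,0.1,0,0,0,-0.2],[0,0,0.1,0,0,0,-0.1],[0,0,0.1,0,0,0,-0.1]]}}

```text
clock: 6.4
position: [0.4251, -0.3617, 0.0658]
tool_rot: [-3.142, -0.0, 0.262]
force: [0.4, 0.6, -0.2]
grip_width: 0.0382
finger_force: 0.0
```

>>> {"api": "play_rows", "payload": {"motion": [[0,0,-0.5,0,0,0,-0.1],[0,0,-2,0,0,0,-0.1],[0,0,-5,0,0,0,-0.1],[0,0,-9,0,0,0,0.2],[0,0,-12.5,0,0,0,0.5]]}}

```text
clock: 6.9
position: [0.4251, -0.3616, 0.1929]
tool_rot: [3.141, -0.0, 0.262]
force: [1.0, -0.1, 0.6]
grip_width: 0.0635
finger_force: 0.0
```

```bash
python3 -c "
from wm import *
grab('wrist','w4'); print(top('w4',(.4246,-.3622),.018,.1))
s=np.load('scene0.npz');"; python3 plan.py .622,-.1985,.19,101 .622,-.1985,.061,101
```

```text
[  0.4257  -0.3624   0.0141   0.1007 609.    ]
t 6.95 at [ 0.427 -0.363  0.198] [179.69  -0.25  14.98] w 0.0639 q7 -0.75 F [ 1.969 -1.307  7.389]
.622,-.1985,.19,101 0 shift [ 7.7 -3.6  0.3] turn [ 0.003  0.    -0.5  ]
.622,-.1985,.19,101 1 shift [8.5 0.5 0.3] turn [ 0.003  0.    -0.5  ]
.622,-.1985,.19,101 2 shift [7.2 4.5 0.3] turn [ 0.003  0.    -0.5  ]
.622,-.1985,.061,101 0 shift [ 0.  -0.  12.9] turn [0. 0. 0.]
```

Glue 1 stands in its slot, with its top at 100.7 mm. On to glue 2.

>>> {"api": "play_rows", "payload": {"motion": [[1.5,-0.7,0,0,0,-0.1,1],[3,-1.4,0,0,0,-0.2,1],[4.6,-2.2,0,0,0,-0.3,1],[6.2,-2.9,0,0,0,-0.4,1],[7.7,-3.6,0,0,0,-0.5,1]]}}

```text
clock: 7.45
position: [0.4908, -0.3065, 0.1912]
tool_rot: [3.141, -0.0, 0.766]
force: [-0.0, -0.3, 0.3]
grip_width: 0.0851
finger_force: 0.0
```

>>> {"api": "play_rows", "payload": {"motion": [[1.7,0.1,0,0,0,-0.1,1],[3.4,0.2,0,0,0,-0.2,1],[5.1,0.3,0,0,0,-0.3,1],[6.8,0.4,0,0,0,-0.4,1],[8.5,0.5,0,0,0,-0.5,1]]}}

```text
clock: 7.95
position: [0.5556, -0.2516, 0.1911]
tool_rot: [3.141, 0.0, 1.266]
force: [-0.0, 0.6, 0.1]
grip_width: 0.0852
finger_force: 0.0
```

>>> {"api": "play_rows", "payload": {"motion": [[1.8,1.1,0,0,0,-0.12,1],[3.6,2.2,0,0,0,-0.25,1],[5.4,3.3,0,0,0,-0.38,1],[7.2,4.5,0,0,0,-0.5,1],[7.2,4.5,0,0,0,-0.5,1]]}}

```text
clock: 8.45
position: [0.6215, -0.1945, 0.1908]
tool_rot: [3.141, -0.001, 1.769]
force: [-0.7, 0.2, -0.9]
grip_width: 0.0853
finger_force: 0.0
```

```bash
python3 -c "
from wm import *
grab('wrist','w5'); print(top('w5',(.622,-.1985),.025,.096))"; python3 plan.py .622,-.1985,.061,101
```

```text
[  0.623   -0.198    0.0141   0.0967 593.    ]
t 8.5 at [ 0.62  -0.196  0.191] [179.99  -0.04 101.03] w 0.0855 q7 0.18 F [-0.527  0.297  0.144]
.622,-.1985,.061,101 0 shift [-0.3  0.1 13. ] turn [ 0.    -0.001  0.   ]
```

>>> {"api": "play_rows", "payload": {"motion": [[-0.3,0.2,2,0,0,0,1],[-0.3,0.2,5.5,0,0,0,1],[-0.3,0.2,9.5,0,0,0,0.8],[-0.3,0.2,12.3,0,0,0,0.6],[-0.3,0.2,12.9,0,0,0,0.4]]}}

```text
clock: 9.0
position: [0.6202, -0.2001, 0.059]
tool_rot: [-3.137, -0.001, 1.76]
force: [-0.6, -0.0, -0.0]
grip_width: 0.0598
finger_force: 0.0
```

>>> {"api": "play_rows", "payload": {"motion": [[0,0,0,0,0,0,0],[0,0,0,0,0,0,-0.5],[0,0,0,0,0,0,-1],[0,0,0,0,0,0,-1],[0,0,0,0,0,0,-1]]}}

```text
clock: 9.5
position: [0.6234, -0.2001, 0.0638]
tool_rot: [3.139, 0.001, 1.761]
force: [-1.9, 0.2, 8.1]
grip_width: 0.0265
finger_force: 34.4
```

>>> {"api": "play_rows", "payload": {"motion": [[0,0,-0.5,0,0,0,-1],[0,0,-2.5,0,0,0,-1],[0,0,-6,0,0,0,-1],[0,0,-10,0,0,0,-1],[0,0,-12.5,0,0,0,-1]]}}

```text
clock: 10.0
position: [0.6233, -0.1997, 0.1908]
tool_rot: [3.139, 0.001, 1.762]
force: [0.3, -0.1, -1.4]
grip_width: 0.0261
finger_force: 34.5
```

```bash
python3 plan.py .4468,-.3266,.19,101 .4468,-.3266,.066,101
```

```text
t 10.0 at [ 0.623 -0.2    0.191] [179.82   0.08 100.93] w 0.0261 q7 0.18 F [ 0.295 -0.085 -1.414]
.4468,-.3266,.19,101 0 shift [ -9.1 -19.7   0. ] turn [ 0.003  0.001 -0.001]
.4468,-.3266,.066,101 0 shift [ 0.  -0.  12.4] turn [0. 0. 0.]
```

>>> {"api": "play_rows", "payload": {"motion": [[-0.5,-1.1,0,0,0,0,-1],[-1.7,-3.6,0,0,0,0,-1],[-3,-6.5,0,0,0,0,-1],[-4.4,-9.5,0,0,0,0,-1],[-5.8,-12.5,0,0,0,0,-1]]}}

```text
clock: 10.5
position: [0.5092, -0.281, 0.187]
tool_rot: [-3.141, 0.0, 1.762]
force: [0.4, -1.1, -0.8]
grip_width: 0.0257
finger_force: 34.6
```

>>> {"api": "play_rows", "payload": {"motion": [[-1.3,-2.7,0,0,0,0,-1],[-2.4,-5,0,0,0,0,-1],[-3.2,-6.6,0,0,0,0,-1],[-3.5,-7.2,0,0,0,0,-1],[-3.5,-7.2,0,0,0,0,-1]]}}

```text
clock: 11.0
position: [0.4462, -0.3288, 0.187]
tool_rot: [-3.142, 0.0, 1.76]
force: [0.4, 0.1, 0.4]
grip_width: 0.0261
finger_force: 34.6
```

```bash
python3 plan.py .4472,-.3286,.083,101 .4472,-.3286,.068,101
```

```text
t 11.0 at [ 0.446 -0.329  0.187] [-180.      0.02  100.86] w 0.0261 q7 0.49 F [0.429 0.075 0.383]
.4472,-.3286,.083,101 0 shift [ 0.   0.1 10.4] turn [-0.     0.    -0.002]
.4472,-.3286,.068,101 0 shift [ 0.  -0.   1.5] turn [0. 0. 0.]
```

>>> {"api": "play_rows", "payload": {"motion": [[0,0.1,1.5,0,0,0,-1],[0,0.1,4.5,0,0,0,-1],[0,0.1,7.5,0,0,0,-1],[0,0.1,9.5,0,0,0,-1],[0,0.1,10.4,0,0,0,-1]]}}

```text
clock: 11.5
position: [0.448, -0.3266, 0.0811]
tool_rot: [-3.141, -0.002, 1.763]
force: [-0.9, 0.0, -0.3]
grip_width: 0.0259
finger_force: 34.6
```

>>> {"api": "play_rows", "payload": {"motion": [[0,0,0.4,0,0,0,-1],[0,0,0.8,0,0,0,-1],[0,0,1.2,0,0,0,-1],[0,0,1.5,0,0,0,-1],[0,0,1.6,0,0,0,-1]]}}

```text
clock: 12.0
position: [0.4483, -0.3286, 0.0677]
tool_rot: [3.141, 0.001, 1.762]
force: [-4.2, 0.7, 23.3]
grip_width: 0.0261
finger_force: 36.7
```

>>> {"api": "play_rows", "payload": {"motion": [[0,0,0.1,0,0,0,-1],[0,0,0.1,0,0,0,-1],[0,0,0.1,0,0,0,-0.2],[0,0,0.1,0,0,0,-0.1],[0,0,0.1,0,0,0,-0.1]]}}

```text
clock: 12.5
position: [0.4477, -0.3282, 0.0659]
tool_rot: [3.142, 0.0, 1.762]
force: [-1.2, -0.1, 0.5]
grip_width: 0.0385
finger_force: 0.0
```

>>> {"api": "play_rows", "payload": {"motion": [[0,0,-0.5,0,0,0,-0.1],[0,0,-2,0,0,0,-0.1],[0,0,-5,0,0,0,-0.1],[0,0,-9,0,0,0,0],[0,0,-12,0,0,0,0]]}}

```text
clock: 13.0
position: [0.448, -0.3281, 0.1891]
tool_rot: [3.14, 0.001, 1.762]
force: [0.2, -0.5, -0.6]
grip_width: 0.0427
finger_force: 0.0
```

```bash
python3 -c "
from wm import *
grab('scene','s6')
for c in((.4246,-.3622),(.4468,-.3266)): print(top('s6',c,.018,.1))"; python3 plan.py .45,.011,.12,-2
```

```text
[ 0.4249 -0.3619  0.0159  0.1006 89.    ]
[ 0.4497 -0.326   0.0142  0.1008 90.    ]
t 13.05 at [ 0.45  -0.329  0.193] [179.72   0.28 100.94] w 0.0427 q7 0.49 F [ 2.135 -0.914  5.817]
.45,.011,.12,-2 0 shift [11.1  2.2  2.4] turn [ 0.003 -0.     0.599]
.45,.011,.12,-2 1 shift [10.4 -4.5  2.4] turn [ 0.003 -0.     0.599]
.45,.011,.12,-2 2 shift [ 6.1 -9.6  2.4] turn [ 0.003 -0.     0.599]
```

Both glue sticks stand in the tub, tops at about 100.7 mm and in their slots. Next is marker 1.

>>> {"api": "play_rows", "payload": {"motion": [[2,0.4,0,0,0,0.12,0],[4.3,0.9,0.3,0,0,0.24,0],[6.6,1.3,0.8,0,0,0.36,0],[8.9,1.8,1.6,0,0,0.48,0],[11.1,2.2,2.4,0,0,0.6,0]]}}

```text
clock: 13.55
position: [0.4484, -0.214, 0.1625]
tool_rot: [3.141, -0.0, 1.157]
force: [1.0, -0.3, -0.5]
grip_width: 0.0429
finger_force: 0.0
```

>>> {"api": "play_rows", "payload": {"motion": [[2.1,-0.9,0.5,0,0,0.12,0],[4.2,-1.8,1,0,0,0.24,0],[6.3,-2.7,1.5,0,0,0.36,0],[8.4,-3.6,2,0,0,0.48,0],[10.4,-4.5,2.4,0,0,0.6,0]]}}

```text
clock: 14.05
position: [0.4484, -0.1006, 0.1384]
tool_rot: [3.141, -0.001, 0.557]
force: [-0.1, 1.1, -0.5]
grip_width: 0.0429
finger_force: 0.0
```

>>> {"api": "play_rows", "payload": {"motion": [[1.5,-2.4,0.6,0,0,0.14,0],[3,-4.8,1.2,0,0,0.28,0],[4.6,-7.2,1.8,0,0,0.42,0],[6.1,-9.6,2.4,0,0,0.56,0],[6.1,-9.6,2.4,0,0,0.6,0]]}}

```text
clock: 14.55
position: [0.4488, 0.016, 0.1141]
tool_rot: [-3.14, -0.0, -0.039]
force: [0.6, -0.6, 0.6]
grip_width: 0.0426
finger_force: 0.0
```

```bash
python3 -c "
from h import *
grab('wrist','w7')"; python3 plan.py .4505,.011,.005,-2.2
```

```text
t 14.6 at [0.449 0.014 0.114] [-179.96   -0.02   -2.28] w 0.0424 q7 -1.84 F [-0.629 -0.079 -0.072]
.4505,.011,.005,-2.2 0 shift [ 0.2  0.3 10.9] turn [-0.001 -0.    -0.001]
```

View pics/w7.png

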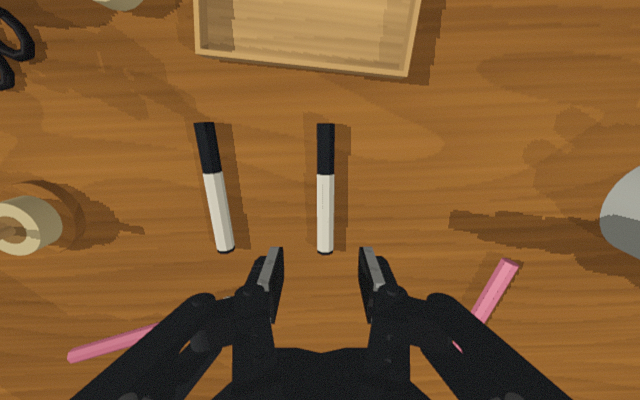

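The wrist view shows marker 1 at (325,188), centred between the fingers with its cap away from the robot, and marker 2 at (215,188). Going down.

>>> {"api": "play_rows", "payload": {"motion": [[0.2,0.3,2,0,0,0,0],[0.2,0.3,5.5,0,0,0,0],[0.2,0.3,8.5,0,0,0,0],[0.2,0.3,10.2,0,0,0,0],[0.2,0.3,10.7,0,0,0,0]]}}

```text
clock: 15.1
position: [0.4501, 0.0086, 0.0059]
tool_rot: [3.142, 0.002, -0.038]
force: [1.2, -0.3, -1.3]
grip_width: 0.0429
finger_force: 0.0
```

>>> {"api": "play_rows", "payload": {"motion": [[0,0,0,0,0,0,-0.4],[0,0,0,0,0,0,-1],[0,0,0,0,0,0,-1],[0,0,0,0,0,0,-1],[0,0,0,0,0,0,-1]]}}

```text
clock: 15.6
position: [0.451, 0.009, 0.0073]
tool_rot: [-3.141, -0.001, -0.038]
force: [-0.1, -0.5, -0.3]
grip_width: 0.0001
finger_force: 0.0
```

```bash
python3 - <<'E'
import numpy as np
c=np.array([.6394,.0166]);a=np.radians(-7.9)
for x in(.014,-.032): print(c+x*np.array([np.cos(a),np.sin(a)]))
E
python3 plan.py .4505,.011,.08,-2.2 .6533,.0147,.08,82.1 .6533,.0147,.010,82.1
```

```text
[0.65326713 0.01467578]
[0.6077037  0.02099823]
t 15.6 at [0.451 0.009 0.007] [-179.99   -0.05   -2.19] w 0.0001 q7 -1.87 F [-0.115 -0.496 -0.268]
.4505,.011,.08,-2.2 0 shift [-0.  -0.2 -7.3] turn [-0.    -0.001  0.   ]
.6533,.0147,.08,82.1 0 shift [ 6.8 -0.4 -0. ] turn [-0.    0.   -0.49]
.6533,.0147,.08,82.1 1 shift [ 6.1  2.8 -0. ] turn [-0.    0.   -0.49]
.6533,.0147,.08,82.1 2 shift [ 4.1  5.4 -0. ] turn [-0.    0.   -0.49]
.6533,.0147,.010,82.1 0 shift [ 0. -0.  7.] turn [0. 0. 0.]
```

The fingers shut on nothing, so I'll look.

Run:
```python
from h import *
a,_,_=grab('wrist','w8'); b,_,_=grab('side','s8')
cv2.imwrite('pics/c8.png',np.hstack([cv2.resize(a,(480,300)),cv2.resize(b[180:300,250:378],(320,300))])[:,:,::-1])
```

View pics/c8.png

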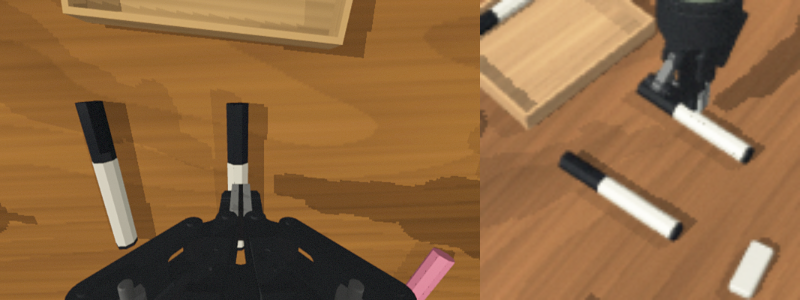

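Run:
```python
from h import *
np.set_printoptions(precision=4,suppress=True)
for f in('w7','w8','s8'):
    s=np.load(f+'.npz');c=cloud(s,s['d']);p=s['p'].astype(int)
    m=(abs(c[...,1]-.0105)<.03)&(c[...,0]>.38)&(c[...,0]<.53)&(c[...,2]>.006)&(c[...,2]<.026)&((p.min(2)>150)|(p.max(2)<60))
    q=c[m]; w=p[m].min(1)>150
    print(f,'white',q[w].mean(0),q[w].min(0),q[w].max(0),'black',q[~w].min(0),q[~w].max(0))
    if f!='w7':
        for x0 in np.arange(.40,.5,.01):
            k=(abs(c[...,0]-x0)<.005)&(abs(c[...,1]-.0095)<.02)&(c[...,2]<.06)
            z=c[k][:,2]; print(round(x0,3),'ymed of z>.012',np.median(c[k][z>.012][:,1]) if (z>.012).any() else None,'zmax',np.percentile(z,98))
print(observe()['position'])
```

```text
w7 white [0.431  0.0154 0.0167] [0.3878 0.004  0.0108] [0.4707 0.0233 0.0197] black [0.384  0.0019 0.0115] [0.5182 0.0224 0.0195]
w8 white [0.4552 0.0133 0.0165] [0.3869 0.0039 0.0116] [0.4707 0.0209 0.0199] black [0.3833 0.0018 0.0087] [0.5184 0.0192 0.0196]Traceback (most recent call last):
  File "<stdin>", line 11, in <module>
    return _quantile_unchecked(
        a, q, axis, out, overwrite_input, method, keepdims, weights)
    return _ureduce(a,
                    func=_quantile_ureduce_func,
    ...<5 lines>...
                    overwrite_input=overwrite_input,
                    method=method)
    r = func(a, **kwargs)
    result = _quantile(arr,
                       quantiles=q,
    ...<2 lines>...
                       out=out,
                       weights=wgt)
    slices_having_nans = np.isnan(arr[-1, ...])
                                  ~~~^^^^^^^^^
IndexError: index -1 is out of bounds for axis 0 with size 0
```

Run:
```python
from h import *
np.set_printoptions(precision=4,suppress=True,linewidth=160)
s=np.load('w8.npz');c=cloud(s,s['d'])
for v in range(236,300,6): print(v,[tuple((c[v,u]*1000).round().astype(int)) for u in (306,312,317,322,328)])
a=cv2.resize(s['p'][200:340,240:400],(640,560))
b=np.load('s8.npz')['p'][195:245,310:370]
cv2.imwrite('pics/c9.png',np.hstack([a[:500,:],cv2.resize(b,(600,500))])[:,:,::-1][:, :1240][::2,::2])
```

```text
236 [(np.int64(458), np.int64(19), np.int64(14)), (np.int64(460), np.int64(15), np.int64(18)), (np.int64(459), np.int64(12), np.int64(17)), (np.int64(459), np.int64(9), np.int64(17)), (np.int64(457), np.int64(5), np.int64(14))]
242 [(np.int64(455), np.int64(19), np.int64(16)), (np.int64(456), np.int64(15), np.int64(18)), (np.int64(456), np.int64(12), np.int64(18)), (np.int64(456), np.int64(9), np.int64(19)), (np.int64(453), np.int64(5), np.int64(14))]
248 [(np.int64(450), np.int64(19), np.int64(14)), (np.int64(462), np.int64(14), np.int64(38)), (np.int64(462), np.int64(11), np.int64(39)), (np.int64(463), np.int64(9), np.int64(39)), (np.int64(462), np.int64(5), np.int64(39))]
254 [(np.int64(534), np.int64(6), np.int64(174)), (np.int64(462), np.int64(14), np.int64(45)), (np.int64(462), np.int64(11), np.int64(45)), (np.int64(462), np.int64(9), np.int64(45)), (np.int64(462), np.int64(5), np.int64(45))]
260 [(np.int64(459), np.int64(17), np.int64(44)), (np.int64(463), np.int64(14), np.int64(52)), (np.int64(462), np.int64(11), np.int64(50)), (np.int64(462), np.int64(9), np.int64(51)), (np.
[... 707 characters left out ...]
, np.int64(66))]
284 [(np.int64(465), np.int64(15), np.int64(75)), (np.int64(464), np.int64(13), np.int64(73)), (np.int64(460), np.int64(11), np.int64(68)), (np.int64(461), np.int64(9), np.int64(69)), (np.int64(463), np.int64(6), np.int64(73))]
290 [(np.int64(464), np.int64(15), np.int64(78)), (np.int64(463), np.int64(13), np.int64(77)), (np.int64(458), np.int64(11), np.int64(69)), (np.int64(458), np.int64(9), np.int64(69)), (np.int64(463), np.int64(6), np.int64(77))]
296 [(np.int64(463), np.int64(15), np.int64(80)), (np.int64(463), np.int64(13), np.int64(80)), (np.int64(455), np.int64(11), np.int64(69)), (np.int64(454), np.int64(9), np.int64(68)), (np.int64(464), np.int64(6), np.int64(81))]
```

View pics/c9.png

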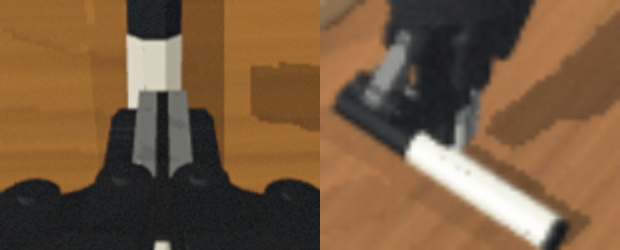

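Run:
```python
from h import *
np.set_printoptions(precision=4,suppress=True,linewidth=160)
s=np.load('s8.npz');c=cloud(s,s['d'])
for v in range(214,230,2): print(v,[tuple(int(t) for t in (c[v,u]*1000).round()) for u in (334,337,339,341,343)])
# pad bottoms in held view w3 (TCP z .1877, stick foot should be TCP-.062=.126, top .222)
for f in('w3','w2','w7','w5'):
    s=np.load(f+'.npz');c=cloud(s,s['d']);p=s['p'].astype(int)
    R=s['R'];t=s['t'];cam=-R.T@t;print(f,'cam',cam,'view dir',R[2])
    hsv=cv2.cvtColor(s['p'],cv2.COLOR_RGB2HSV); v,u=np.mgrid[:400,:640]
    m=(v>200)&(s['d']<.2)&(s['d']>0); q=c[m]; print(' near pts zmin',np.percentile(q[:,2],[0,.5,2,10]),'px of lowest',[(u[m][k],v[m][k]) for k in q[:,2].argsort()[:3]])
```

```text
214 [(444, 26, 86), (440, 20, 83), (440, 12, 75), (440, 3, 64), (463, -42, 0)]
216 [(441, 30, 85), (439, 21, 76), (441, 10, 63), (440, 3, 56), (460, -37, -2)]
218 [(438, 34, 84), (444, 14, 58), (440, 11, 57), (440, 2, 48), (454, -30, 2)]
220 [(447, 22, 56), (443, 14, 50), (440, 10, 49), (456, -23, -1), (452, -26, 0)]
222 [(446, 22, 48), (442, 16, 45), (441, 8, 37), (452, -18, 0), (448, -21, -1)]
224 [(455, 8, 17), (443, 14, 34), (453, -10, -1), (448, -12, 1), (444, -15, 1)]
226 [(452, 14, 18), (446, 9, 18), (444, 3, 13), (444, -6, 2), (440, -10, 1)]
228 [(450, 16, 14), (442, 14, 17), (439, 10, 17), (434, 9, 20), (437, -5, 1)]
w3 cam [ 0.5058 -0.3416  0.3544] view dir [-0.3113 -0.0819 -0.9468]
 near pts zmin [0.1669 0.178  0.2019 0.2308] px of lowest [(np.int64(322), np.int64(210)), (np.int64(320), np.int64(211)), (np.int64(325), np.int64(211))]
w2 cam [ 0.5107 -0.1167  0.2284] view dir [-0.3108 -0.0826 -0.9469]
 near pts zmin [0.0409 0.0504 0.0554 0.0885] px of lowest [(np.int64(314), np.int64(210)), (np.int64(305), np.int64(210)), (np.int64(310), np.int64(210))]
w7 cam [0.5324 0.013  0.2807] view dir [-0.3213  0.0152 -0.9468]
 near pts zmin [0.1395 0.1465 0.155  0.1848] px of lowest [(np.int64(358), np.int64(255)), (np.int64(283), np.int64(258)), (np.int64(283), np.int64(255))]
w5 cam [ 0.6054 -0.1125  0.3576] view dir [ 0.0656 -0.3147 -0.9469]
 near pts zmin [0.2274 0.232  0.2387 0.2611] px of lowest [(np.int64(399), np.int64(284)), (np.int64(241), np.int64(273)), (np.int64(240), np.int64(263))]
```

The side and wrist views agree that the shut tips stand at z≈30 mm while the TCP reads 7 mm. So the real tips are about 22 mm behind the reported TCP, and I must go about 25 mm lower, watching the force.

>>> {"api": "play_rows", "payload": {"motion": [[0,0,0,0,0,0,0],[0,-0.2,0,0,0,0,0],[0,-0.2,0.3,0,0,0,0],[0,-0.2,0.9,0,0,0,0],[0,-0.2,1.5,0,0,0,0]]}}

```text
clock: 16.2
position: [0.4507, 0.011, -0.0088]
tool_rot: [-3.142, 0.0, -0.038]
force: [-1.0, -0.6, -0.2]
grip_width: 0.043
finger_force: 0.0
```

>>> {"api": "play_rows", "payload": {"motion": [[0,0,0.2,0,0,0,0],[0,0,0.5,0,0,0,0],[0,0,0.8,0,0,0,0],[0,0,1,0,0,0,0],[0,0,1,0,0,0,0]]}}

```text
clock: 16.7
position: [0.4507, 0.011, -0.0184]
tool_rot: [3.142, 0.0, -0.038]
force: [0.7, -0.0, -0.1]
grip_width: 0.0425
finger_force: 0.0
```

>>> {"api": "play_rows", "payload": {"motion": [[0,0,0,0,0,0,-0.4],[0,0,0,0,0,0,-0.6],[0,0,0,0,0,0,-1],[0,0,0,0,0,0,-1],[0,0,0,0,0,0,-1]]}}

```text
clock: 17.2
position: [0.4509, 0.011, -0.018]
tool_rot: [-3.142, -0.0, -0.038]
force: [-1.3, -0.0, 6.1]
grip_width: 0.0156
finger_force: 34.4
```

```bash
python3 plan.py .4505,.011,.05,-2.2 .6533,.0147,.05,82.1 .6533,.0147,-.014,82.1
```

```text
t 17.2 at [ 0.451  0.011 -0.018] [-180.     -0.02   -2.19] w 0.0156 q7 -1.88 F [-1.335 -0.034  6.127]
.4505,.011,.05,-2.2 0 shift [-0.   0.  -6.8] turn [-0. -0.  0.]
.6533,.0147,.05,82.1 0 shift [ 6.8 -0.4 -0. ] turn [-0.    0.   -0.49]
.6533,.0147,.05,82.1 1 shift [ 6.1  2.8 -0. ] turn [-0.    0.   -0.49]
.6533,.0147,.05,82.1 2 shift [ 4.1  5.4 -0. ] turn [-0.    0.   -0.49]
.6533,.0147,-.014,82.1 0 shift [ 0.  -0.   6.4] turn [0. 0. 0.]
```

Gripped (15.6 mm). Lift and carry to the tray.

>>> {"api": "play_rows", "payload": {"motion": [[0,0,-0.5,0,0,0,-1],[0,0,-2.2,0,0,0,-1],[0,0,-4.5,0,0,0,-1],[0,0,-6.3,0,0,0,-1],[0,0,-6.8,0,0,0,-1]]}}

```text
clock: 17.7
position: [0.4515, 0.011, 0.0516]
tool_rot: [-3.141, -0.002, -0.039]
force: [-0.8, 0.4, 0.4]
grip_width: 0.0156
finger_force: 34.4
```

>>> {"api": "play_rows", "payload": {"motion": [[1.2,-0.1,0,0,0,-0.09,-1],[2.6,-0.1,0,0,0,-0.19,-1],[4,-0.2,0,0,0,-0.29,-1],[5.4,-0.3,0,0,0,-0.39,-1],[6.8,-0.4,0,0,0,-0.49,-1]]}}

```text
clock: 18.2
position: [0.5192, 0.0124, 0.0494]
tool_rot: [-3.141, 0.0, 0.456]
force: [-1.2, 0.4, 0.5]
grip_width: 0.0155
finger_force: 34.4
```

>>> {"api": "play_rows", "payload": {"motion": [[1.2,0.6,0,0,0,-0.1,-1],[2.4,1.1,0,0,0,-0.2,-1],[3.6,1.7,0,0,0,-0.3,-1],[4.8,2.2,0,0,0,-0.4,-1],[6.1,2.8,0,0,0,-0.49,-1]]}}

```text
clock: 18.7
position: [0.5861, 0.0138, 0.0493]
tool_rot: [-3.141, 0.0, 0.946]
force: [0.4, -0.4, -0.7]
grip_width: 0.0158
finger_force: 34.4
```

>>> {"api": "play_rows", "payload": {"motion": [[1,1.4,0,0,0,-0.12,-1],[2.1,2.8,0,0,0,-0.25,-1],[3.2,4.2,0,0,0,-0.38,-1],[4.1,5.4,0,0,0,-0.49,-1],[4.1,5.4,0,0,0,-0.49,-1]]}}

```text
clock: 19.2
position: [0.6547, 0.0151, 0.0489]
tool_rot: [-3.141, -0.001, 1.434]
force: [-1.2, 0.1, -0.9]
grip_width: 0.0158
finger_force: 34.4
```

```bash
python3 plan.py .6533,.0147,.005,82.1 .6533,.0147,-.014,82.1
python3 - <<'E'
from h import *
a,_,_=grab('wrist','w10')
s=np.load('w10.npz');c=cloud(s,s['d'])
m=(abs(c[...,0]-.64)<.11)&(abs(c[...,1]-.017)<.12)&(c[...,2]>.016)&(c[...,2]<.028)
_,L,st,_=cv2.connectedComponentsWithStats(cv2.morphologyEx(m.astype(np.uint8),cv2.MORPH_CLOSE,np.ones((3,3))))
q=c[(L==1+st[1:,4].argmax())&m]; print(cv2.minAreaRect((q[:,:2]*1000).astype(np.float32)))
E
```

```text
t 19.2 at [0.655 0.015 0.049] [-179.98   -0.05   82.16] w 0.0158 q7 -0.61 F [-1.24   0.077 -0.857]
.6533,.0147,.005,82.1 0 shift [-0.1 -0.1  4.4] turn [-0.    -0.001  0.001]
.6533,.0147,-.014,82.1 0 shift [ 0.  -0.   1.9] turn [0. 0. 0.]
((640.9801635742188, 27.601524353027344), (157.23890686035156, 148.9877471923828), 82.1230239868164)
```

View pics/w10.png

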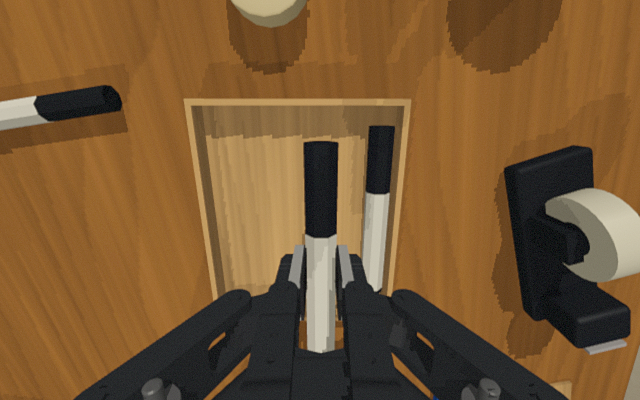

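The held marker at (320,240) is parallel to the fixed marker at (378,200), inside the tray walls. Lower and release.

>>> {"api": "play_rows", "payload": {"motion": [[-0.1,-0.2,1,0,0,0,-1],[-0.1,-0.2,2.5,0,0,0,-1],[-0.1,-0.2,3.8,0,0,0,-1],[-0.1,-0.2,4.6,0,0,0,-1],[-0.1,-0.2,5,0,0,0,-1]]}}

```text
clock: 19.75
position: [0.6509, 0.0146, -0.0016]
tool_rot: [-3.14, 0.0, 1.432]
force: [-0.2, 0.1, 0.1]
grip_width: 0.0158
finger_force: 34.4
```

>>> {"api": "play_rows", "payload": {"motion": [[0,0,0.4,0,0,0,-1],[0,0,0.8,0,0,0,-1],[0,0,1.1,0,0,0,-1],[0,0,1.2,0,0,0,-1],[0,0,1.2,0,0,0,-1]]}}

```text
clock: 20.25
position: [0.6517, 0.0145, -0.0122]
tool_rot: [3.142, -0.0, 1.432]
force: [-0.3, 0.7, -0.0]
grip_width: 0.016
finger_force: 34.4
```

```bash
python3 plan.py .6527,.0147,-.014,82.1
```

```text
t 20.25 at [ 0.652  0.015 -0.012] [180.    -0.    82.03] w 0.016 q7 -0.65 F [-0.332  0.696 -0.028]
.6527,.0147,-.014,82.1 0 shift [0.  0.1 0.2] turn [ 0.    -0.    -0.001]
```

>>> {"api": "play_rows", "payload": {"motion": [[0,0,0.2,0,0,0,-1],[0,0,0.2,0,0,0,-1],[0,0,0.2,0,0,0,-0.4],[0,0,0.2,0,0,0,-0.3],[0,0,0.2,0,0,0,-0.3]]}}

```text
clock: 20.75
position: [0.6516, 0.0144, -0.0142]
tool_rot: [-3.142, 0.0, 1.432]
force: [-0.2, -0.9, -0.3]
grip_width: 0.0301
finger_force: 0.0
```

>>> {"api": "play_rows", "payload": {"motion": [[0,0,-0.5,0,0,0,-0.3],[0,0,-2,0,0,0,-0.3],[0,0,-4.5,0,0,0,-0.3],[0,0,-6.5,0,0,0,-0.1],[0,0,-7,0,0,0,0]]}}

```text
clock: 21.25
position: [0.653, 0.0147, 0.0592]
tool_rot: [3.138, -0.001, 1.432]
force: [0.4, -0.0, 0.4]
grip_width: 0.043
finger_force: 0.0
```

```bash
python3 plan.py .4565,.122,.06,0.5 .4565,.122,-.018,.5
```

```text
t 21.25 at [0.653 0.015 0.059] [179.79  -0.05  82.03] w 0.043 q7 -0.61 F [ 0.435 -0.009  0.394]
.4565,.122,.06,0.5 0 shift [  4.  -10.5  -0.1] turn [ 0.001 -0.002  0.711]
.4565,.122,.06,0.5 1 shift [ -3.8 -10.5  -0.1] turn [ 0.001 -0.002  0.711]
.4565,.122,-.018,.5 0 shift [ 0.  -0.   7.8] turn [0. 0. 0.]
```

>>> {"api": "play_rows", "payload": {"motion": [[0.8,-2,-0.5,0,0,0.14,0],[1.6,-4.2,-0.5,0,0,0.28,0],[2.4,-6.3,-0.5,0,0,0.42,0],[3.2,-8.4,-0.5,0,0,0.56,0],[4,-10.5,-0.5,0,0,0.7,0]]}}

```text
clock: 21.75
position: [0.5523, 0.069, 0.0612]
tool_rot: [3.142, -0.0, 0.726]
force: [1.5, 0.8, -0.6]
grip_width: 0.0428
finger_force: 0.0
```

>>> {"api": "play_rows", "payload": {"motion": [[-0.8,-2.2,0,0,0,0.14,0],[-1.6,-4.4,0,0,0,0.28,0],[-2.4,-6.6,0,0,0,0.42,0],[-3.2,-8.8,0,0,0,0.56,0],[-3.8,-10.5,0,0,0,0.7,0]]}}

```text
clock: 22.25
position: [0.4536, 0.122, 0.0612]
tool_rot: [-3.141, 0.0, 0.026]
force: [0.2, 1.1, -0.4]
grip_width: 0.043
finger_force: 0.0
```

>>> {"api": "play_rows", "payload": {"motion": [[0,0,0,0,0,0.02,0],[0,0,0,0,0,0.02,0],[0,0,0,0,0,0.02,0],[0,0,0,0,0,0.02,0],[0,0,0,0,0,0.02,0]]}}

```text
clock: 22.75
position: [0.4551, 0.121, 0.0607]
tool_rot: [-3.142, 0.0, 0.012]
force: [0.0, 0.3, 0.2]
grip_width: 0.0426
finger_force: 0.0
```

```bash
python3 -c "
from h import *
grab('wrist','w11')
s=np.load('w11.npz');c=cloud(s,s['d']);p=s['p'].astype(int)
m=(abs(c[...,0]-.4565)<.09)&(abs(c[...,1]-.122)<.025)&(c[...,2]>.011)&(c[...,2]<.024)
q=c[m];print(cv2.minAreaRect((q[:,:2]*1000).astype(np.float32)),len(q))
grab('scene','s11')
"; python3 plan.py .4565,.122,-.018,.5
```

```text
((456.3033447265625, 123.63113403320312), (135.1216278076172, 17.01813316345215), 0.4792567789554596) 3249
t 22.85 at [0.455 0.121 0.061] [-180.      0.01    0.67] w 0.0429 q7 -2.06 F [ 0.229 -0.515 -0.134]
.4565,.122,-.018,.5 0 shift [ 0.2 -0.1  7.9] turn [-0.     0.     0.003]
```

>>> {"api": "play_rows", "payload": {"motion": [[0.1,-0.2,1,0,0,0,0],[0.1,-0.2,3.5,0,0,0,0],[0.1,-0.2,6,0,0,0,0],[0.1,-0.2,7.4,0,0,0,0],[0.1,-0.2,7.9,0,0,0,0]]}}

```text
clock: 23.35
position: [0.4548, 0.1233, -0.0201]
tool_rot: [3.141, 0.002, 0.012]
force: [-0.1, 0.4, -0.1]
grip_width: 0.0425
finger_force: 0.0
```

>>> {"api": "play_rows", "payload": {"motion": [[0,0,0,0,0,0,-0.3],[0,0,0,0,0,0,-0.6],[0,0,0,0,0,0,-1],[0,0,0,0,0,0,-1],[0,0,0,0,0,0,-1]]}}

```text
clock: 23.85
position: [0.4561, 0.1235, -0.0177]
tool_rot: [-3.141, -0.001, 0.012]
force: [0.0, 0.2, 6.6]
grip_width: 0.0157
finger_force: 37.4
```

>>> {"api": "play_rows", "payload": {"motion": [[0,0,-0.5,0,0,0,-1],[0,0,-2.2,0,0,0,-1],[0,0,-4.5,0,0,0,-1],[0,0,-6.3,0,0,0,-1],[0,0,-6.8,0,0,0,-1]]}}

```text
clock: 24.35
position: [0.4565, 0.1236, 0.0517]
tool_rot: [-3.141, -0.002, 0.012]
force: [0.0, -0.4, -0.1]
grip_width: 0.0158
finger_force: 36.7
```

```bash
python3 plan.py .6077,.021,.05,82.1 .6077,.021,-.014,82.1
python3 - <<'E'
from h import *
s=np.load('s11.npz');c=cloud(s,s['d']);p=s['p'].astype(int);a=np.radians(-7.9)
dx=c[...,0]-.6394;dy=c[...,1]-.0166;X=dx*np.cos(a)+dy*np.sin(a);Y=-dx*np.sin(a)+dy*np.cos(a)
m=(abs(X)<.06)&(abs(Y)<.082)&(c[...,2]>.012)&(X<.045);q=c[m];print('m1 in tray X,Y',X[m].min(),X[m].max(),Y[m].min(),Y[m].max(),np.median(q[:,2]),m.sum())
E
```

```text
t 24.35 at [0.457 0.124 0.052] [-179.96   -0.14    0.66] w 0.0158 q7 -2.07 F [ 0.005 -0.446 -0.09 ]
.6077,.021,.05,82.1 0 shift [7.5 5.2 0.1] turn [ 0.001 -0.001 -0.711]
.6077,.021,.05,82.1 1 shift [2.3 8.8 0.1] turn [ 0.001 -0.001 -0.711]
.6077,.021,-.014,82.1 0 shift [ 0.  -0.   6.4] turn [0. 0. 0.]
m1 in tray X,Y 0.0032531435602844664 0.023134828882282715 -0.0664577737018532 0.06703990106391396 0.019991542267945993 470
```

>>> {"api": "play_rows", "payload": {"motion": [[1.2,0.9,0,0,0,-0.12,-1],[2.7,1.9,0,0,0,-0.26,-1],[4.3,3,0,0,0,-0.41,-1],[5.9,4.1,0,0,0,-0.56,-1],[7.5,5.2,0.1,0,0,-0.71,-1]]}}

```text
clock: 24.85
position: [0.5318, 0.0717, 0.0486]
tool_rot: [-3.141, 0.0, 0.728]
force: [0.2, -0.3, 0.0]
grip_width: 0.0157
finger_force: 36.7
```

>>> {"api": "play_rows", "payload": {"motion": [[0.5,1.8,0,0,0,-0.14,-1],[1,3.6,0,0,0,-0.28,-1],[1.5,5.4,0,0,0,-0.42,-1],[2,7.2,0,0,0,-0.56,-1],[2.3,8.8,0.1,0,0,-0.7,-1]]}}

```text
clock: 25.35
position: [0.6073, 0.0208, 0.0474]
tool_rot: [-3.141, -0.0, 1.427]
force: [0.2, -0.0, 0.4]
grip_width: 0.0153
finger_force: 36.7
```

>>> {"api": "play_rows", "payload": {"motion": [[0,0,0,0,0,-0.01,-1],[0,0,0,0,0,-0.01,-1],[0,0,0,0,0,-0.01,-1],[0,0,0,0,0,-0.01,-1],[0,0,0,0,0,-0.01,-1]]}}

```text
clock: 25.85
position: [0.6065, 0.0219, 0.048]
tool_rot: [3.141, 0.0, 1.432]
force: [0.1, 0.7, -0.5]
grip_width: 0.0156
finger_force: 36.7
```

```bash
python3 plan.py .6077,.021,-.002,82.1
```

```text
t 25.85 at [0.607 0.022 0.048] [179.99   0.    82.03] w 0.0156 q7 -0.68 F [ 0.101  0.678 -0.469]
.6077,.021,-.002,82.1 0 shift [-0.1  0.1  5. ] turn [ 0.     0.    -0.001]
```

>>> {"api": "play_rows", "payload": {"motion": [[-0.1,0.1,1,0,0,0,-1],[-0.1,0.1,2.5,0,0,0,-1],[-0.1,0.1,3.8,0,0,0,-1],[-0.1,0.1,4.6,0,0,0,-1],[-0.1,0.1,5,0,0,0,-1]]}}

```text
clock: 26.35
position: [0.6069, 0.0204, -0.0037]
tool_rot: [-3.14, 0.0, 1.432]
force: [-0.7, 0.3, 0.2]
grip_width: 0.0158
finger_force: 36.7
```

>>> {"api": "play_rows", "payload": {"motion": [[0,0,0.4,0,0,0,-1],[0,0,0.8,0,0,0,-1],[0,0,1.1,0,0,0,-1],[0,0,1.2,0,0,0,-1],[0,0,1.2,0,0,0,-1]]}}

```text
clock: 26.85
position: [0.6077, 0.0203, -0.0137]
tool_rot: [3.141, 0.0, 1.432]
force: [-2.2, -0.8, 7.3]
grip_width: 0.0162
finger_force: 37.4
```

>>> {"api": "play_rows", "payload": {"motion": [[0,0,0.1,0,0,0,-1],[0,0,0.1,0,0,0,-1],[0,0,0.1,0,0,0,-0.4],[0,0,0.1,0,0,0,-0.3],[0,0,0.1,0,0,0,-0.3]]}}

```text
clock: 27.35
position: [0.6077, 0.0203, -0.0152]
tool_rot: [3.141, -0.0, 1.432]
force: [0.4, 0.7, -0.8]
grip_width: 0.0299
finger_force: 0.0
```

>>> {"api": "play_rows", "payload": {"motion": [[0,0,-0.5,0,0,0,-0.3],[0,0,-2,0,0,0,-0.3],[0,0,-4.5,0,0,0,-0.3],[0,0,-6.5,0,0,0,0.3],[0,0,-7,0,0,0,1]]}}

```text
clock: 27.85
position: [0.6089, 0.0204, 0.058]
tool_rot: [3.138, -0.001, 1.432]
force: [0.7, 0.5, -0.1]
grip_width: 0.058
finger_force: 0.0
```

```bash
python3 plan.py .6435,.179,.06,82.1 .6435,.179,-.01,82.1
```

```text
t 27.85 at [0.609 0.02  0.058] [179.8   -0.04  82.02] w 0.058 q7 -0.67 F [ 0.704  0.477 -0.105]
.6435,.179,.06,82.1 0 shift [16.2  1.2 -0.2] turn [ 0.003 -0.001 -0.001]
.6435,.179,-.01,82.1 0 shift [ 0. -0.  7.] turn [0. 0. 0.]
```

>>> {"api": "play_rows", "payload": {"motion": [[2,0.1,0,0,0,0,1],[6,0.4,0,0,0,0,1],[10,0.7,0,0,0,0,1],[14,1,0,0,0,0,1],[16.2,1.2,0,0,0,0,1]]}}

```text
clock: 28.35
position: [0.6417, 0.1832, 0.0552]
tool_rot: [-3.141, -0.002, 1.435]
force: [-0.7, -0.7, -0.2]
grip_width: 0.0854
finger_force: 0.0
```

>>> {"api": "play_rows", "payload": {"motion": [[0,0,0,0,0,0,1],[0,0,0,0,0,0,1],[0,0,0,0,0,0,1],[0,0,0,0,0,0,1],[0,0,0,0,0,0,1]]}}

```text
clock: 28.85
position: [0.642, 0.1781, 0.0549]
tool_rot: [3.141, 0.0, 1.431]
force: [0.5, -0.3, 0.0]
grip_width: 0.0852
finger_force: 0.0
```

```bash
python3 -c "
from wm import *
grab('wrist','w12');grab('scene','s12')
print(top('w12',(.6435,.179),.033,.024),top('s12',(.4334,.3098),.033,.039))"; python3 plan.py .6435,.179,-.021,82.1
```

```text
[   0.6442    0.1795    0.0271    0.0247 2883.    ] [ 0.  0.  0. nan  0.]
t 28.95 at [0.642 0.179 0.055] [179.99   0.    81.99] w 0.0857 q7 -0.86 F [ 0.004 -0.186 -0.018]
.6435,.179,-.021,82.1 0 shift [0.1 0.1 7.6] turn [ 0.     0.    -0.002]
  return _methods._mean(a, axis=axis, dtype=dtype,
  ret = ret.dtype.type(ret / rcount)
```

View pics/w12.png

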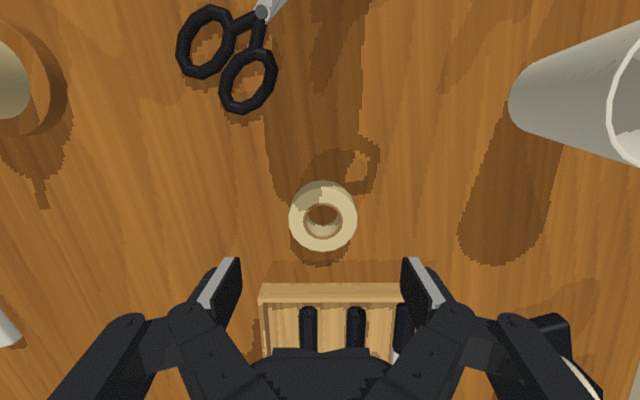

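View pics/s12.png

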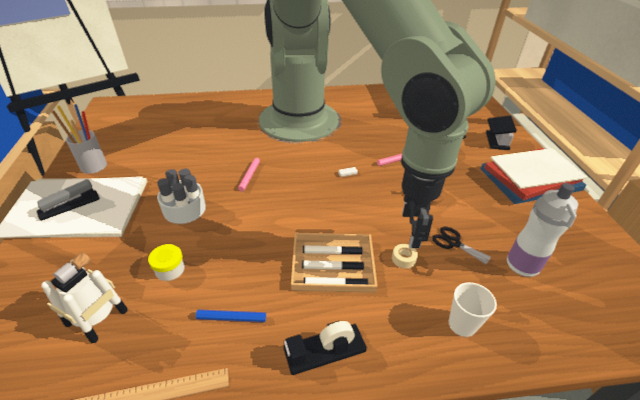

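The wrist view shows the tape at (323,216) between the open fingers. The scene view shows the tray with three parallel markers at (335,265) and five sticks in the tub at (181,190). Grasp the tape.

>>> {"api": "play_rows", "payload": {"motion": [[0.1,0.2,1,0,0,0,1],[0.1,0.2,3.5,0,0,0,1],[0.1,0.2,5.8,0,0,0,1],[0.1,0.2,7.2,0,0,0,1],[0.1,0.2,7.6,0,0,0,1]]}}

```text
clock: 29.45
position: [0.6431, 0.1795, -0.0232]
tool_rot: [-3.139, 0.001, 1.432]
force: [-0.2, 0.8, -0.0]
grip_width: 0.0849
finger_force: 0.0
```

>>> {"api": "play_rows", "payload": {"motion": [[0,0,0,0,0,0,0.6],[0,0,0,0,0,0,0.3],[0,0,0,0,0,0,-0.5],[0,0,0,0,0,0,-0.5],[0,0,0,0,0,0,-0.5]]}}

```text
clock: 29.95
position: [0.6448, 0.18, -0.0198]
tool_rot: [3.14, -0.001, 1.432]
force: [-1.4, -0.6, 7.3]
grip_width: 0.0522
finger_force: 36.8
```

```bash
python3 plan.py .6442,.1795,.09,82 .4334,.3098,.09,82 .4334,.3098,.018,82
```

```text
t 29.95 at [ 0.645  0.18  -0.02 ] [179.91  -0.04  82.02] w 0.0522 q7 -0.9 F [-1.416 -0.568  7.308]
.6442,.1795,.09,82 0 shift [ -0.1  -0.  -11. ] turn [ 0.002 -0.001  0.   ]
.4334,.3098,.09,82 0 shift [  5.  -11.3  -0. ] turn [0. 0. 0.]
.4334,.3098,.09,82 1 shift [  5.  -11.3  -0. ] turn [0. 0. 0.]
.4334,.3098,.018,82 0 shift [ 0.  -0.   7.2] turn [0. 0. 0.]
```

>>> {"api": "play_rows", "payload": {"motion": [[0,0,-0.6,0,0,0,-0.5],[0,0,-3,0,0,0,-0.5],[0,0,-6.5,0,0,0,-0.5],[0,0,-9.8,0,0,0,-0.5],[0,0,-11,0,0,0,-0.5]]}}

```text
clock: 30.45
position: [0.6455, 0.1804, 0.093]
tool_rot: [3.137, -0.002, 1.432]
force: [0.6, 0.5, -0.4]
grip_width: 0.0524
finger_force: 37.0
```

>>> {"api": "play_rows", "payload": {"motion": [[0.6,-1.4,0,0,0,0,-0.5],[1.8,-4,0,0,0,0,-0.5],[3,-6.8,0,0,0,0,-0.5],[4.2,-9.5,0,0,0,0,-0.5],[5.4,-12.2,0,0,0,0,-0.5]]}}

```text
clock: 30.95
position: [0.5297, 0.2505, 0.089]
tool_rot: [3.141, -0.0, 1.432]
force: [0.8, 1.2, -0.6]
grip_width: 0.0523
finger_force: 37.0
```

>>> {"api": "play_rows", "payload": {"motion": [[1.2,-2.7,0,0,0,0,-0.5],[2.4,-5.4,0,0,0,0,-0.5],[3.6,-8.1,0,0,0,0,-0.5],[4.4,-9.9,0,0,0,0,-0.5],[4.6,-10.4,0,0,0,0,-0.5]]}}

```text
clock: 31.45
position: [0.4324, 0.3115, 0.0892]
tool_rot: [-3.141, -0.0, 1.435]
force: [0.4, -0.6, -0.4]
grip_width: 0.0523
finger_force: 37.0
```

>>> {"api": "play_rows", "payload": {"motion": [[0,0,0,0,0,0,-0.5],[0,0,0,0,0,0,-0.5],[0,0,0,0,0,0,-0.5],[0,0,0,0,0,0,-0.5],[0,0,0,0,0,0,-0.5]]}}

```text
clock: 31.95
position: [0.4345, 0.3098, 0.0887]
tool_rot: [-3.142, 0.0, 1.431]
force: [-0.0, -0.0, 0.3]
grip_width: 0.0526
finger_force: 37.0
```

```bash
python3 - <<'E'
from wm import *
for n in('wrist','side'):
    grab(n,n+'13'); s=observe(); p=s['position']
    S=np.load(n+'13.npz');c=cloud(S,S['d'])
    m=(np.hypot(c[...,0]-.4334,c[...,1]-.3098)<.04); 
    def f(lo,hi,r=.04):
        k=(np.hypot(c[...,0]-.4334,c[...,1]-.3098)<r)&(c[...,2]>lo)&(c[...,2]<hi); q=c[k]; 
        return (cv2.minEnclosingCircle(q[:,:2].astype(np.float32)),q.mean(0),len(q)) if len(q) else None
    print(n,p,'roll on stand',f(.034,.044),'held top',f(.128,.142),'post',f(.06,.085,.02))
E
python3 plan.py .4334,.3098,.03,82
```

```text
wrist [0.4343 0.3099 0.0887] roll on stand (((0.4341805577278137, 0.3120795488357544), 0.027074888348579407), array([0.4352, 0.3206, 0.0397]), 2161) held top (((0.43468403816223145, 0.31710875034332275), 0.0388859286904335), array([0.4348, 0.3126, 0.1334]), 7136) post (((0.4349786639213562, 0.3159143626689911), 0.0027412932831794024), array([0.4342, 0.3165, 0.0612]), 9)
side [0.4343 0.3099 0.0888] roll on stand (((0.4330396056175232, 0.31124114990234375), 0.02715492434799671), array([0.4273, 0.3167, 0.0391]), 366) held top (((0.43460243940353394, 0.31833282113075256), 0.03375818952918053), array([0.435 , 0.3232, 0.133 ]), 224) post (((0.4321504235267639, 0.3144403100013733), 0.0025099304039031267), array([0.4315, 0.3145, 0.0629]), 4)
t 32.05 at [0.434 0.31  0.089] [-180.      0.     82.01] w 0.0527 q7 -1.27 F [-0.431 -0.645 -0.179]
.4334,.3098,.03,82 0 shift [-0.  -0.1  5.9] turn [-0.  0.  0.]
```

View pics/wrist13.png

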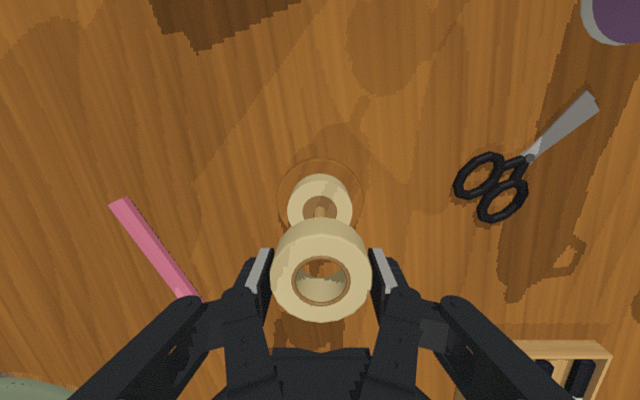

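The held roll at (320,270) is flat and lines up with the stand at (320,205). Lower it over the post.

>>> {"api": "play_rows", "payload": {"motion": [[0.1,-0.1,0.5,0,0,0,-0.5],[0.1,-0.1,1.8,0,0,0,-0.5],[0.1,-0.1,3,0,0,0,-0.5],[0.1,-0.1,4.2,0,0,0,-0.5],[0.1,-0.1,5,0,0,0,-0.5]]}}

```text
clock: 32.55
position: [0.4327, 0.3109, 0.0371]
tool_rot: [-3.14, 0.001, 1.432]
force: [0.0, -0.2, -0.6]
grip_width: 0.0523
finger_force: 37.0
```

>>> {"api": "play_rows", "payload": {"motion": [[0,0,0.5,0,0,0,-0.5],[0,0,1,0,0,0,-0.5],[0,0,1.5,0,0,0,-0.5],[0,0,1.8,0,0,0,-0.5],[0,0,1.9,0,0,0,-0.5]]}}

```text
clock: 33.05
position: [0.4333, 0.3113, 0.0196]
tool_rot: [-3.142, 0.0, 1.432]
force: [0.5, 0.7, -0.3]
grip_width: 0.0526
finger_force: 37.0
```

```bash
python3 plan.py .4337,.3108,.018,82
```

```text
t 33.05 at [0.433 0.311 0.02 ] [-180.      0.     82.03] w 0.0526 q7 -1.35 F [ 0.518  0.712 -0.256]
.4337,.3108,.018,82 0 shift [-0.   0.1  0.2] turn [-0.     0.     0.001]
```

>>> {"api": "play_rows", "payload": {"motion": [[0,0,0.2,0,0,0,-0.5],[0,0,0.2,0,0,0,-0.5],[0,0,0.2,0,0,0,0.5],[0,0,0.2,0,0,0,0.7],[0,0,0.2,0,0,0,0.7]]}}

```text
clock: 33.55
position: [0.4333, 0.3113, 0.0178]
tool_rot: [3.142, -0.0, 1.432]
force: [-0.3, -0.2, -0.0]
grip_width: 0.0729
finger_force: 0.0
```

>>> {"api": "play_rows", "payload": {"motion": [[0,0,-0.5,0,0,0,0.8],[0,0,-3,0,0,0,0.8],[0,0,-7,0,0,0,0.8],[0,0,-11,0,0,0,0.8],[0,0,-14,0,0,0,0.8]]}}

```text
clock: 34.05
position: [0.4333, 0.3116, 0.1604]
tool_rot: [3.141, -0.001, 1.432]
force: [-0.2, 0.0, 0.0]
grip_width: 0.0767
finger_force: 0.0
```

>>> {"api": "play_rows", "payload": {"motion": [[0,1,0,0,0,0,0.8],[0,3,0,0,0,0,0.8],[0,6,0,0,0,0,0.8],[0,8,0,0,0,0,0.8],[0,8,0,0,0,0,0.8]]}}

```text
clock: 34.55
position: [0.5147, 0.2989, 0.1569]
tool_rot: [-3.141, 0.0, 1.429]
force: [0.0, 0.5, 0.1]
grip_width: 0.0768
finger_force: 0.0
```

Run:
```python
from wm import *
a,_,_=grab('scene','s14'); b,_,_=grab('side','d14'); 
print('tape',top('d14',(.4334,.3108),.033,.063),top('s14',(.4334,.3108),.033,.063)); print(observe()['position'])
for c in((.4246,-.3622),(.4468,-.3266)): print('glue',top('s14',c,.018,.1),top('d14',c,.018,.1))
print('pot',top('s14',(.6145,-.342),.05,.048))
s=np.load('s14.npz');c=cloud(s,s['d']);a2=np.radians(-7.9)
dx=c[...,0]-.6394;dy=c[...,1]-.0166;X=dx*np.cos(a2)+dy*np.sin(a2);Y=-dx*np.sin(a2)+dy*np.cos(a2)
for lo,hi in((-.06,-.01),(-.01,.04)):
    m=(X>lo)&(X<hi)&(abs(Y)<.082)&(c[...,2]>.012); print('marker X,Y,z',X[m].min(),X[m].max(),Y[m].min(),Y[m].max(),np.percentile(c[m][:,2],[5,50,99]))
cv2.imwrite('pics/end.png',np.vstack([a[110:300,140:520],b[100:360,140:520]])[:,:,::-1])
```

```text
tape [  0.4326   0.3094   0.0273   0.0629 458.    ] [  0.4357   0.3121   0.0293   0.0634 199.    ]
[0.5121 0.3    0.1572]
glue [ 0.427  -0.3635  0.0143  0.1008 88.    ] [ 0.4251 -0.362   0.0146  0.1003 69.    ]
glue [ 0.4494 -0.3255  0.0148  0.1004 88.    ] [ 0.4477 -0.3272  0.0149  0.1    69.    ]
pot [  0.6153  -0.3423   0.0347   0.0485 648.    ]
marker X,Y,z -0.040180451987051974 -0.02048671491315208 -0.06788813034083876 0.06628846208289434 [0.0137 0.0202 0.0241]
marker X,Y,z 0.0030677712806687356 0.023500814270640442 -0.0663522576621729 0.0669525700342005 [0.0135 0.0202 0.0245]
```

View pics/end.png

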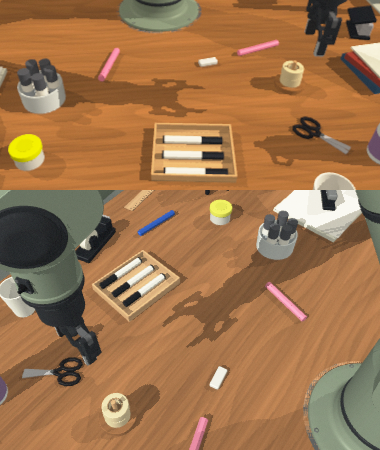

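Everything is in place. The tape lies flat on the roll below with its top at 63 mm (crop (291,75)), three markers lie side by side in the tray, five sticks stand in the tub, and the scissors and pot haven't moved.

```bash
python3 -c "
from workcell import bot
print(bot.job_done())"
```

```text
the job is handed in; nothing more can be done
None
```

The job is handed in: both glue sticks stand in the tub, both markers lie flat in the tray, and the tape is on the stand; the scissors and pot were left alone, and the clock stood at about 35 s.

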